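# Swap the wrong part in the middle of a kit tray

## Task

The middle place of the yellow kit tray holds a plain black roller where the flanged aluminium pulley standing on the bench belongs, and the gearmotor and the solenoid valve leave no room to get at it. First stand the gearmotor and the valve upright on the dark rubber mat, then stand the roller upright in the open reject box, then set the pulley upright in the middle place of the tray, and only then put the gearmotor back on the place marked with a disc and the valve on the place marked with a square, sitting square to the tray. Centre each part on its place, keep the gearmotor and the valve upright throughout, and let go of everything.

Things in the scene. Friction and masses are not known exactly. Their poses are not given: they have to be found in the camera images.
- tray: Fixed yellow kit tray, 180 (x) x 80 (y) mm: an open-ended channel along its x, 64 mm wide between rails 8 mm thick and 42 mm high over the bench. Three places in a row along x, 58 mm apart, floors 8 mm above the bench, one flat surface. The middle place (grey ring outline) is centred on the tray's origin. Origin: centre of the underside, on the bench; z up.
- pad_round: Fixed end place of the tray for the gearmotor: yellow plate 58 (x) x 64 (y) x 4 mm with a filled grey disc of 52 mm diameter, at either end of the tray (58 mm from its origin along the tray's x or -x). Origin: centre of its underside, 4 mm above the bench; the part stands on its top, 4 mm higher. Axes parallel to the tray's.
- pad_square: Fixed end place of the tray for the valve, at the other end: yellow plate 58 (x) x 64 (y) x 4 mm with a filled grey 52 mm square. Origin: centre of its underside, 4 mm above the bench; the part stands on its top, 4 mm higher. Axes parallel to the tray's.
- mat: Fixed dark rubber mat, the side area, 200 (x) x 100 (y) x 3 mm, flat on the bench; room for two parts side by side along its x. Origin: centre of its underside; z up.
- box: Fixed square red open box for rejects, 130 x 130 mm outside, 45 mm high, walls and floor 4 mm thick (inside 122 x 122 mm, floor 4 mm above the bench). Origin: centre of its underside; z up, x and y along the walls.
- motor: Loose gearmotor standing upright, about 0.3 kg: round bright steel gearhead 48 mm diameter, 34 mm high; on it a coaxial dark motor can 26 mm diameter, 34 to 78 mm high (grip here, above the neighbours), brass cap to 80 mm. Starts on pad_round. Origin: centre of its underside; z up.
- valve: Loose solenoid valve standing upright, about 0.28 kg: square aluminium block 48 x 48 mm, 34 mm high; on it a centred black square coil 26 x 26 mm, 34 to 78 mm high (grip here, above the neighbours), steel cap to 80 mm. Starts on pad_square. Origin: centre of its underside; z up, x and y along the sides of block and coil.
- roller: Loose black plastic roller, smooth solid cylinder 48 mm diameter, 34 mm high, about 0.12 kg, on end in the middle place of the tray. 10 mm to each neighbour and 8 mm to each rail: no room for fingers. Once the neighbours are gone, grip it along the tray's x. Origin: centre of its underside; z along its axis, up.
- pulley: Loose aluminium pulley on end on the bench, about 0.13 kg: two 48 mm diameter flanges 8 mm thick, 40 mm drum between, 34 mm high in all (grip over the flanges); top shows a hub, dark bore and five small dark holes. Small bystanders stand near. Origin: centre of its underside; z along its axis, up.
Things that resemble listed ones, but are neither listed nor needed, are in the scene too. What is shaped like the motor but red is not meant.

How it is judged (in metres and radians):
On the way, in this order (a step that is already met when the one before it is completed fails the run):
1. the gearmotor and the valve stand upright on the mat, released, while the roller is still in the middle place (x of motor in the frame of mat between -0.1 and 0.1 m and y of motor in the frame of mat between -0.05 and 0.05 m and z of motor in the frame of mat between -0.002 and 0.009 m and linear speed of each of motor, valve, roller below 0.03 m/s and angle between each of motor, valve, roller's own z axis and vertical below 0.12 rad and x of valve in the frame of mat between -0.1 and 0.1 m and y of valve in the frame of mat between -0.05 and 0.05 m and z of valve in the frame of mat between -0.002 and 0.009 m and contact force between the fingers and motor below 0.1 N and contact force between the fingers and valve below 0.1 N and horizontal distance between roller and tray below 0.012 m and z of roller in the frame of tray between 0.003 and 0.013 m), for 0.2 s.
2. the roller stands in the box, released, with both others still on the mat (x of roller in the frame of box between -0.05 and 0.05 m and y of roller in the frame of box between -0.05 and 0.05 m and z of roller in the frame of box between -0.001 and 0.01 m and linear speed of each of roller, motor, valve below 0.03 m/s and angle between each of roller, motor, valve's own z axis and vertical below 0.12 rad and contact force between the fingers and roller below 0.1 N and x of motor in the frame of mat between -0.1 and 0.1 m and y of motor in the frame of mat between -0.05 and 0.05 m and z of motor in the frame of mat between -0.002 and 0.009 m and x of valve in the frame of mat between -0.1 and 0.1 m and y of valve in the frame of mat between -0.05 and 0.05 m and z of valve in the frame of mat between -0.002 and 0.009 m), for 0.2 s.
3. the pulley stands in the middle place of the tray, released, with both others still on the mat (horizontal distance between pulley and tray below 0.012 m and z of pulley in the frame of tray between 0.003 and 0.013 m and linear speed of each of pulley, roller, motor, valve below 0.03 m/s and angle between each of pulley, roller, motor, valve's own z axis and vertical below 0.12 rad and contact force between the fingers and pulley below 0.1 N and x of roller in the frame of box between -0.05 and 0.05 m and y of roller in the frame of box between -0.05 and 0.05 m and z of roller in the frame of box between -0.001 and 0.01 m and x of motor in the frame of mat between -0.1 and 0.1 m and y of motor in the frame of mat between -0.05 and 0.05 m and z of motor in the frame of mat between -0.002 and 0.009 m and x of valve in the frame of mat between -0.1 and 0.1 m and y of valve in the frame of mat between -0.05 and 0.05 m and z of valve in the frame of mat between -0.002 and 0.009 m), for 0.2 s.
At the end, for the whole second after the job is handed in: Gearmotor, valve and pulley upright on the tray floor, each within 12 mm of the centre of its place (disc, square, middle), the valve within 15 degrees of square to the tray; the roller upright on the floor of the box; all released and at rest (horizontal distance between motor and pad_round below 0.012 m and z of motor in the frame of pad_round between -0.001 and 0.009 m and linear speed of each of motor, valve, pulley, roller below 0.03 m/s and angle between each of motor, valve, pulley, roller's own z axis and vertical below 0.12 rad and horizontal distance between valve and pad_square below 0.012 m and z of valve in the frame of pad_square between -0.001 and 0.009 m and (angle between the x axis of valve and the x axis of tray, either way round below 0.26 rad or angle between the y axis of valve and the x axis of tray, either way round below 0.26 rad) and horizontal distance between pulley and tray below 0.012 m and z of pulley in the frame of tray between 0.003 and 0.013 m and x of roller in the frame of box between -0.05 and 0.05 m and y of roller in the frame of box between -0.05 and 0.05 m and z of roller in the frame of box between -0.001 and 0.01 m); the robot touches nothing.
It fails at once if the gearmotor or the valve tipped by more than 35 degrees (angle between any of motor, valve's own z axis and vertical above 0.61 rad).
It also fails if it takes over 131 s, if anything falls off the work surface, if the arm or the gripper's body presses on something with over 40 N, if the wrist force passes 120 N, or if a joint passes its speed limit or range.

## Robot

A 6-joint arm with a two-finger parallel gripper is mounted at the origin on the work surface. World frame = base frame: x ahead of the robot, y to its left, z up, the work surface at z = 0. Lengths are in m, angles in degrees, forces in N, time in s.
With the tool pointing down it reaches from about 0.375 to 0.9 m from the base axis. Payload 3.1 kg.
Tool frame: the origin (TCP) lies at the very end of the fingers, on their centre line; the grasp point (between the pads) lies 19 mm behind it; x points along the fingers, z is the direction in which the jaws open and shut, and the axes are right-handed (so a half turn about x gives the same grasp; the last joint's range is limited). The gripper opens to 87 mm and grips with 3 to 60 N. Pads are 19 mm wide; open, the fingers measure 117 mm over their backs; the gripper's body (75 mm by 190 mm) begins 51 mm behind the grasp point.
Start: joints at [-85.113, 30.224, 82.088, -0, 67.689, -10.227], TCP at [0.163, -0.603, 0.223] pointing down, gripper open.
Joint ranges: [-176.69, 176.69], [-43.24, 126.21], [12.49, 139.97], [-82, 262], [0, 151.66], [-163.58, 163.58]. Speed limits (degrees/s): [159.86, 159.86, 180, 180, 180, 180].

## Interface

Orientations are given as a 3x3 rotation matrix whose columns are the frame's x, y, z axes.
In Python, from rig import bot gives the robot as it stands.
- The arm moves only by the tool send_rows, never from a script. Its arguments are lists of equal length, an entry for each row: "fingers": the opening, from 0 (shut) to 1 (fully open); "dp": the shift along the world's x, y, z in mm, a list of three; "turn": the turn, a rotation vector about the world's x, y, z in rad, a list of three. In form: {"fingers": [fingers, ...], "dp": [[tx, ty, tz], ...], "turn": [[rx, ry, rz], ...]}. A call has 1 to 10 rows; each row is the pose to reach, as a shift and turn from the pose measured when the call began; what a row does not reach only later rows make up. A row lasts 1/12 s, in which the tool goes at most 41.7 mm and 7.16 degrees, less where a joint would pass 70% of its speed; a pose out of reach is approached as far as the arm can. A call with a gripper value outside its range is refused whole. The fingers move at their own pace and stop on an object; the grip force is fixed at half the most. Time passes only in rows, so rows that repeat a pose let the fingers close. It gives the time, the measured TCP pose, the force and the opening at its end, in the units of the state.
- bot.read_state(): the state, without advancing time (a new reading comes with each control period).
- bot.capture(name): name is "scene" or "side" or "wrist"; returns a dict with "img" (420x560x3 uint8, blue, green, red), "z_map" (420x560 float32, m along the optical axis (not along the pixel's ray), 0 where there is no reading), "mtx" (3x3 intrinsics, pixels), "k1" (the pictures are not rectified: a ray, as slopes to the right and down, at radius r is drawn at 1 + k1 r^2 times it, then the intrinsics apply), "origin" and "orientation" of the camera in the world; the wrist camera has in their place "hand_eye" (4x4, takes a point from camera to tool coordinates, whose origin is the TCP and whose axes are the tool frame's). Camera axes: x right, y up, looking along -z (the intrinsics and any distortion apply to the point x, -y, -z); pixel columns grow to the right and rows downward; lengths in m; the calibration is good to about 2 mm. A picture is of the moment at which its call begins: read the wrist's pose just before it.
- bot.hand_in(): hands the job in, once; it reports no verdict.
The state is a dict: "time_s": time; "joint_positions": joint angles; "qvel": joint speeds; "tau": joint torques, N m; "position": TCP position; "tcp_rot": TCP orientation; "force": force on the tool from outside, world axes, zero at the start; "moment": the same for the moment, N m; "opening": opening from 0.0 (shut) to 1.0 (fully open).
Only numpy, scipy, OpenCV 4.12 (cv2) and the standard library are available. Lean on these libraries where they do the work, as an engineer would, in place of code of your own. Each camera call takes 0.05 s, during which the arm holds its last target.

## Working session

There is one attempt and no reset: what is moved stays moved. The work goes in short steps, Python scripts to look and compute and a tool call to move; the robot and the scene stay as the last step left them, time stands still between calls to the robot, and variables do not carry over. Pictures are saved under pics/ and viewed, and the job is handed in when it is done.

Besides the shell and the picture viewer there is one more tool, called after "Emit:" as name(argument=value, ...) on one line, values as JSON. send_rows: Moves the arm, as the interface text tells. Its arguments: {"type":"object","properties":{"fingers":{"type":"array","items":{"type":"number"}},"dp":{"type":"array","items":{"type":"array","items":{"type":"number"}}},"turn":{"type":"array","items":{"type":"array","items":{"type":"number"}}}},"required":["fingers","dp","turn"]}

```bash
ls; mkdir -p pics; python3 - <<'E'
from rig import bot
import cv2,numpy as np
s=bot.read_state()
for k,v in s.items(): print(k,np.round(v,3).tolist())
for n in ["scene","side","wrist"]:
    c=bot.capture(n); cv2.imwrite(f"pics/{n}0.png",c["img"])
    print(n,{k:np.round(v,4).tolist() for k,v in c.items() if k not in("img","z_map")}, (c["z_map"]>0).mean())
E
```

```text
pics
time_s 0.0
joint_positions [-85.115, 30.278, 82.156, -0.002, 67.689, -10.228]
qvel [0.031, -0.04, 0.011, 0.015, -0.018, -0.044]
tau [0.001, -44.004, -17.659, 0.063, 0.058, -0.0]
position [0.163, -0.603, 0.222]
tcp_rot [[-0.0, 0.965, 0.261], [0.002, 0.261, -0.965], [-1.0, 0.0, -0.002]]
force [-0.583, -0.571, 0.178]
moment [0.041, -0.016, 0.013]
opening 0.999
scene {'mtx': [[541.3549, 0.0, 273.4226], [0.0, 541.3549, 211.3685], [0.0, 0.0, 1.0]], 'k1': -0.146, 'origin': [1.1043, -0.3942, 1.094], 'orientation': [[0.504, -0.725, 0.4694], [0.8637, 0.4212, -0.2768], [0.0029, 0.5449, 0.8385]]} 0.9956079931972789
side {'mtx': [[422.0705, 0.0, 283.4082], [0.0, 422.0705, 211.7615], [0.0, 0.0, 1.0]], 'k1': -0.0079, 'origin': [0.027, 0.4979, 0.6527], 'orientation': [[-0.7579, 0.4248, -0.4951], [-0.6524, -0.4996, 0.57], [-0.0052, 0.755, 0.6557]]} 0.9959991496598639
wrist {'mtx': [[335.3826, 0.0, 285.5382], [0.0, 335.3826, 211.2624], [0.0, 0.0, 1.0]], 'k1': -0.0802, 'hand_eye': [[0.0009, 0.3049, -0.9524, -0.163], [0.0001, 0.9524, 0.3049, 0.0843], [1.0, -0.0004, 0.0008, 0.0002], [0.0, 0.0, 0.0, 1.0]]} 0.9959141156462585
```

View pics/scene0.png

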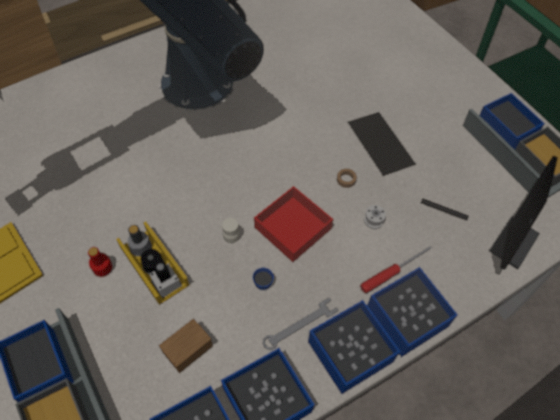

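View pics/side0.png

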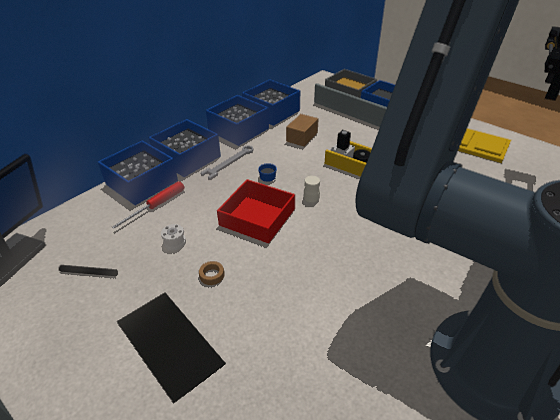

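View pics/wrist0.png

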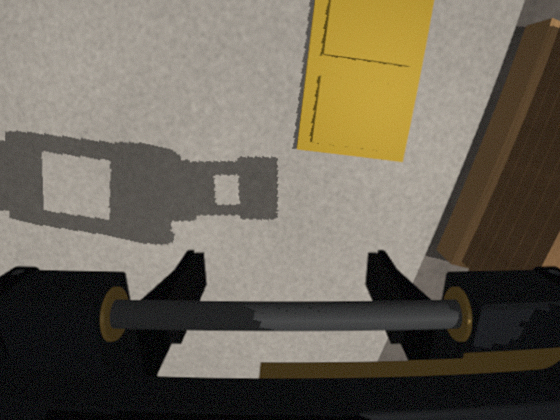

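The scene image shows the tray at (153,262), with the gearmotor at (138,238) at the upper end and the valve at (165,278) at the lower end. The red decoy is at (100,262), the box at (293,222), the pulley at (375,215) and the mat at (382,143). The side camera sees the tray only in part, behind the arm.

```bash
cat > h.py <<'E'
from rig import bot
import cv2,numpy as np
def slopes(c,uv):
    uv=np.asarray(uv,float).reshape(-1,1,2)
    return cv2.undistortPoints(uv,c["mtx"],np.array([c["k1"],0,0,0,0.])).reshape(-1,2)
def grab(n):
    s=bot.read_state(); c=bot.capture(n)
    if n=="wrist":
        T=np.eye(4);T[:3,:3]=s["tcp_rot"];T[:3,3]=s["position"]
        M=T@np.array(c["hand_eye"]); c["origin"]=M[:3,3];c["orientation"]=M[:3,:3]
    c["mtx"]=np.array(c["mtx"]);c["origin"]=np.array(c["origin"]);c["orientation"]=np.array(c["orientation"])
    return c
def rays(c,uv):
    p=slopes(c,uv); d=np.c_[p[:,0],-p[:,1],-np.ones(len(p))]
    return d@c["orientation"].T
def onplane(c,uv,z):
    d=rays(c,uv); t=(z-c["origin"][2])/d[:,2]
    return c["origin"]+t[:,None]*d
def cloud(c):
    v,u=np.mgrid[0:420,0:560]
    d=rays(c,np.c_[u.ravel(),v.ravel()])
    P=(c["origin"]+d*c["z_map"].reshape(-1,1)).reshape(420,560,3)
    return P
E
python3 - <<'E'
from h import *
c=grab("scene");P=cloud(c);np.set_printoptions(precision=4,suppress=True)
img=c["img"]; hsv=cv2.cvtColor(img,cv2.COLOR_BGR2HSV); z=P[...,2]
print("bench z",np.median(z[250:260,320:330]))
def rect(m,name,zp):
    cs,_=cv2.findContours(m.astype(np.uint8),cv2.RETR_EXTERNAL,cv2.CHAIN_APPROX_NONE)
    k=max(cs,key=cv2.contourArea).reshape(-1,2)
    W=onplane(c,k,zp)[:,:2]
    r=cv2.minAreaRect((W*1000).astype(np.float32)); print(name,r, "z",np.median(z[m]))
def box(u0,u1,v0,v1):
    b=np.zeros((420,560),bool);b[v0:v1,u0:u1]=1;return b
rect(box(340,425,105,180)&(hsv[...,2]<70),"mat",.003)
rm=box(240,345,180,265)&(hsv[...,1]>120)&((hsv[...,0]<10)|(hsv[...,0]>170))
rect(rm&(z>.04),"box top",.045)
# heightmap clusters
for n,b,lo,hi in [("pulley",box(355,395,195,235),.03,.04),("motorcap",box(120,155,220,260),.07,.09),("valvecap",box(145,185,250,290),.07,.09),("red",box(85,115,240,280),.07,.09),("roller",box(120,190,230,290),.037,.05)]:
    m=b&(z>lo)&(z<hi); print(n,m.sum(),np.median(P[m],0),P[m].min(0),P[m].max(0))
ym=box(110,195,215,305)&(hsv[...,0]>18)&(hsv[...,0]<35)&(hsv[...,1]>120)&(z>.035)
print("rails",ym.sum()); rect(ym,"tray",.042)
Q=P[ym][:,:2]*1000; print(cv2.minAreaRect(Q.astype(np.float32)))
cv2.imwrite("pics/tray.png",cv2.resize(img[190:310,70:230],(800,600),interpolation=cv2.INTER_CUBIC))
cv2.imwrite("pics/right.png",cv2.resize(img[100:260,230:444],(800,600),interpolation=cv2.INTER_CUBIC))
E
```

```text
bench z 0.0007908735033147485
mat ((447.36602783203125, 321.190673828125), (94.6810302734375, 194.92910766601562), 82.6462173461914) z 0.00408736604611315
box top ((558.8076782226562, -20.615150451660156), (133.1430206298828, 133.574462890625), 13.897130012512207) z 0.04511962319631313
pulley 269 [0.6372 0.1587 0.0347] [0.6115 0.1351 0.03  ] [0.6583 0.1833 0.0399]
motorcap 116 [ 0.4329 -0.3513  0.0858] [ 0.4124 -0.3644  0.0701] [ 0.4414 -0.3393  0.0899]
valvecap 168 [ 0.5463 -0.337   0.0863] [ 0.5268 -0.3503  0.0701] [ 0.5547 -0.3229  0.09  ]
red 118 [ 0.432  -0.4498  0.08  ] [ 0.4156 -0.4623  0.0704] [ 0.4429 -0.4368  0.0863]
roller 1229 [ 0.49   -0.3457  0.043 ] [ 0.4071 -0.3914  0.0371] [ 0.5688 -0.2944  0.0499]
rails 618
tray ((490.52740478515625, -379.68109130859375), (179.34075927734375, 9.483572959899902), 6.149556636810303) z 0.04296836519115288
((748.4681396484375, -344.0884704589844), (98.6033935546875, 711.8200073242188), 89.86670684814453)
```

View pics/tray.png

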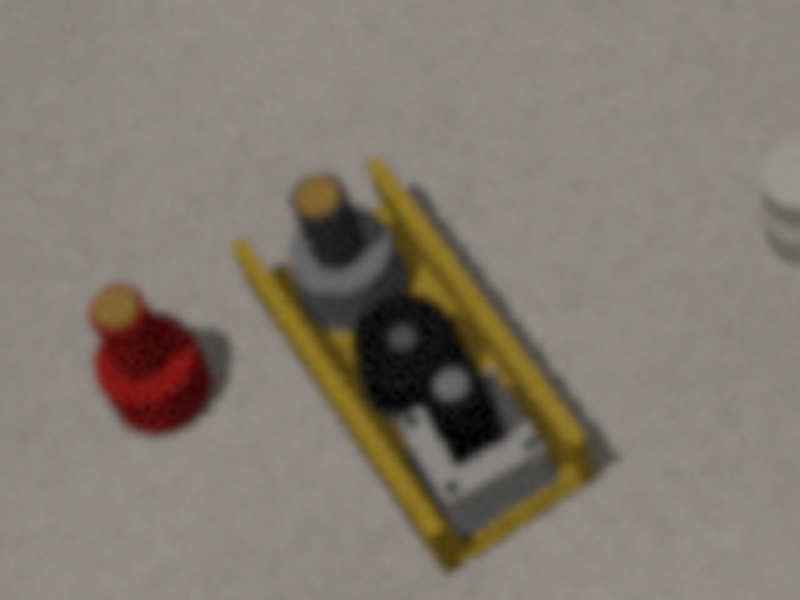

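View pics/right.png

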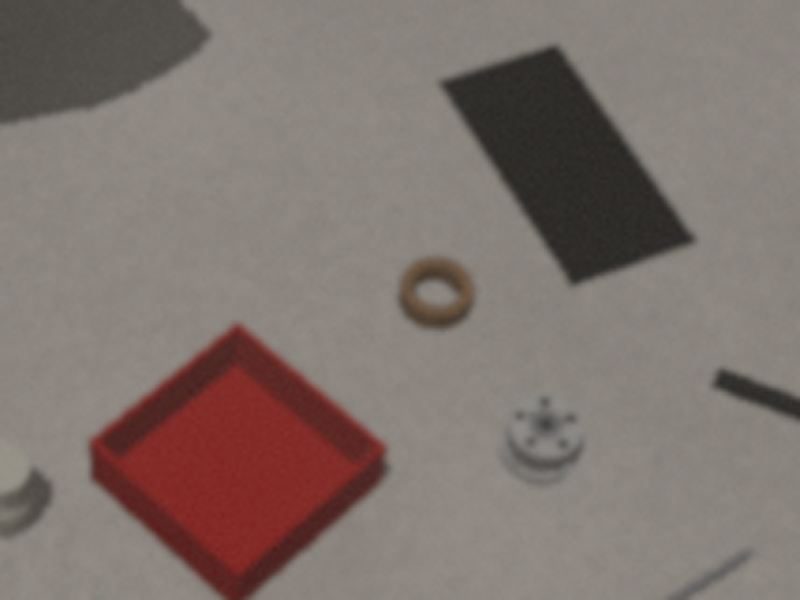

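The zoomed views confirm the layout. The motor is the dark can with a brass cap, the valve is on the square block, and the red decoy stands apart. The pulley, with its dots, is at crop pixel (545,430). The motor-to-valve spacing of 117 mm, the tray yaw of about 6.2° and the box size all match the given values. Next I'll take a closer look at the tray with the wrist camera.

Emit:
send_rows(fingers=[0.65,0.65,0.65,0.65,0.65,0.65,0.65,0.65,0.65,0.65], dp=[[32,26,0],[65,52,0],[97,77,0],[130,103,0],[162,129,0],[194,155,0],[227,181,0],[259,206,0],[292,232,0],[324,258,0]], turn=[[0,0,-0.03],[0,0,-0.06],[0,0,-0.09],[0,0,-0.12],[0,0,-0.155],[0,0,-0.155],[0,0,-0.155],[0,0,-0.155],[0,0,-0.155],[0,0,-0.155]])

```text
time_s: 1.03
position: [0.4883, -0.3434, 0.2219]
tcp_rot: [[0.0, 0.994, 0.108], [0.001, 0.108, -0.994], [-1.0, 0.0, -0.001]]
force: [1.1, -1.1, 0.5]
opening: 0.651
```

Emit:
send_rows(fingers=[0.65,0.65,0.65], dp=[[0,0,0],[0,0,0],[0,0,0]], turn=[[0,0,0],[0,0,0],[0,0,0]])

```text
time_s: 1.28
position: [0.488, -0.3433, 0.2216]
tcp_rot: [[-0.001, 0.994, 0.11], [0.001, 0.11, -0.994], [-1.0, -0.001, -0.001]]
force: [0.5, 0.4, 0.4]
opening: 0.65
```

```bash
python3 - <<'E'
from h import *
np.set_printoptions(precision=4,suppress=True)
s=bot.read_state();print(s["time_s"],s["position"],s["opening"],np.array(s["tcp_rot"]))
c=grab("wrist");cv2.imwrite("pics/w1.png",c["img"]);np.save("pics/w1.npy",c,allow_pickle=True)
E
```

```text
1.2833 [ 0.488  -0.3433  0.2216] 0.6504265101834236 [[-0.0009  0.994   0.1097]
 [ 0.0012  0.1097 -0.994 ]
 [-1.     -0.0008 -0.0013]]
```

View pics/w1.png

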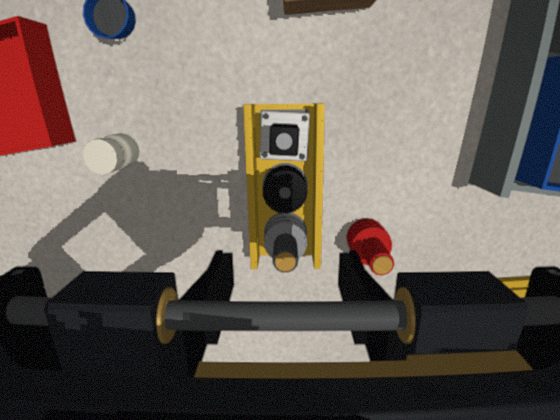

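The wrist view shows the whole tray: valve cap at (284,140), roller at (285,190), motor's brass cap at (286,262), and the rails from u=245 to 325.

```bash
python3 - <<'E'
from h import *
np.set_printoptions(precision=4,suppress=True)
c=np.load("pics/w1.npy",allow_pickle=True).item();img=c["img"];hsv=cv2.cvtColor(img,cv2.COLOR_BGR2HSV);P=cloud(c);z=P[...,2]
def box(u0,u1,v0,v1):
    b=np.zeros((420,560),bool);b[v0:v1,u0:u1]=1;return b
y=(hsv[...,0]>18)&(hsv[...,0]<35)&(hsv[...,1]>120)
for n,b in [("L",box(240,262,100,275)),("R",box(308,330,100,275))]:
    m=b&y&(z>.038)&(z<.047);cs,_=cv2.findContours(m.astype(np.uint8),0,1)
    k=max(cs,key=cv2.contourArea).reshape(-1,2);W=onplane(c,k,.042)[:,:2]*1000
    print(n,m.sum(),cv2.minAreaRect(W.astype(np.float32)),np.median(z[m]))
for n,b,lo,hi,zp in [("roller",box(258,312,160,215),.036,.048,.042),("valvecap",box(270,300,122,158),.08,.095,.088),("motorcap",box(265,310,245,280),.08,.095,.088),("valve block",box(255,315,105,165),.036,.048,.042),("motor head",box(255,315,205,270),.036,.048,.042)]:
    m=b&(z>lo)&(z<hi)&(~y|(zp>.05));cs,_=cv2.findContours(m.astype(np.uint8),0,1)
    k=max(cs,key=cv2.contourArea).reshape(-1,2)
    W=(onplane(c,k,zp)[:,:2]*1000).astype(np.float32)
    print(n,m.sum(),np.median(z[m]),"circ",cv2.minEnclosingCircle(W),"rect",cv2.minAreaRect(W),"mean",P[m].mean(0))
E
```

```text
L 1251 ((479.822509765625, -306.6538391113281), (178.43324279785156, 8.3687744140625), 6.882782459259033) 0.04282962547794683
R 1247 ((487.690673828125, -377.76983642578125), (178.32362365722656, 8.11635684967041), 6.795445442199707) 0.0427704216945598
roller 1509 0.04286267511973707 circ ((484.3109436035156, -342.0491027832031), 24.054927825927734) rect ((485.0309143066406, -341.813232421875), (46.000282287597656, 47.017189025878906), 52.94589614868164) mean [ 0.4856 -0.3423  0.0428]
valvecap 864 0.0870147396955851 circ ((541.8785400390625, -334.99267578125), 17.207242965698242) rect ((541.9759521484375, -336.047607421875), (26.016828536987305, 25.078195571899414), 5.5808892250061035) mean [ 0.542  -0.3355  0.0871]
motorcap 545 0.0881124352019031 circ ((428.009033203125, -348.984375), 14.034059524536133) rect ((427.9976806640625, -349.1235656738281), (26.948720932006836, 25.388662338256836), 6.36787748336792) mean [ 0.428  -0.349   0.0876]
valve block 1371 0.04272773135667096 circ ((541.0831298828125, -335.5860595703125), 32.93653106689453) rect ((541.674072265625, -335.2669982910156), (48.48011016845703, 48.014556884765625), 3.417734384536743) mean [ 0.5445 -0.3354  0.0427]
motor head 1002 0.042801442487115426 circ ((427.4448547363281, -348.6725158691406), 24.930316925048828) rect ((429.9705505371094, -348.9605407714844), (43.57990646362305, 46.76991271972656), 4.11219596862793) mean [ 0.4401 -0.3476  0.0427]
```

Wrist measurements:

| Item | Position (mm) | Notes |
|---|---|---|
| Tray centre | (484, -342) | yaw 6.7°, rails 178x8 |
| Motor | (428, -349) | |
| Valve | (542, -335.5) | |
| Roller | (485, -342) | diameter 48 |

Heights and spacing agree with the given sizes. The scene camera differs by about 3 mm, so I'll use the wrist values. I'll pick the motor now, with the jaws along the tray's y.

Emit:
send_rows(fingers=[0.65,0.65,0.65,0.65,0.65,0.65,0.65,0.65], dp=[[-30,-3,0],[-60,-6,-20],[-60,-6,-60],[-60,-6,-100],[-60,-6,-135],[-60,-6,-160],[-60,-6,-170],[-60,-6,-170]], turn=[[0,0,0.003],[0,0,0.007],[0,0,0.007],[0,0,0.007],[0,0,0.007],[0,0,0.007],[0,0,0.007],[0,0,0.007]])

```text
time_s: 2.0
position: [0.4252, -0.3499, 0.0494]
tcp_rot: [[-0.004, 0.994, 0.112], [0.005, 0.112, -0.994], [-1.0, -0.004, -0.006]]
force: [-0.3, 0.1, -0.8]
opening: 0.646
```

Emit:
send_rows(fingers=[0.2,0.0,0.0,0.0,0.0,0.0,0.0,0.0], dp=[[0,0,0],[0,0,0],[0,0,0],[0,0,0],[0,0,0],[0,0,0],[0,0,0],[0,0,0]], turn=[[0,0,0],[0,0,0],[0,0,0],[0,0,0],[0,0,0],[0,0,0],[0,0,0],[0,0,0]])

```text
time_s: 2.67
position: [0.4255, -0.3496, 0.0503]
tcp_rot: [[-0.004, 0.994, 0.113], [0.005, 0.113, -0.994], [-1.0, -0.003, -0.005]]
force: [-0.8, 2.0, 5.2]
opening: 0.292
```

The motor is gripped: the opening reads 25.4 mm against the 26 mm can. I'll lift it and carry it to the mat.

Emit:
send_rows(fingers=[0,0,0,0,0,0,0,0,0,0], dp=[[0,0,10],[0,0,30],[0,0,60],[0,0,90],[2,10,115],[8,30,130],[15,60,140],[23,95,140],[32,130,140],[40,165,140]], turn=[[0,0,0],[0,0,0],[0,0,0],[0,0,0],[0,0,0],[0,0,0],[0,0,0],[0,0,0],[0,0,0],[0,0,0]])

```text
time_s: 3.5
position: [0.4652, -0.183, 0.1906]
tcp_rot: [[-0.004, 0.994, 0.112], [0.005, 0.112, -0.994], [-1.0, -0.003, -0.006]]
force: [1.4, -0.6, -3.7]
opening: 0.289
```

Emit:
send_rows(fingers=[0,0,0,0,0,0,0,0,0,0], dp=[[5,32,0],[10,65,0],[12,98,0],[13,131,0],[13,164,0],[11,197,0],[6,230,0],[1,263,0],[-6,296,0],[-13,329,0]], turn=[[0,0,0],[0,0,0],[0,0,0],[0,0,0],[0,0,0],[0,0,0],[0,0,0],[0,0,0],[0,0,0],[0,0,0]])

```text
time_s: 4.33
position: [0.451, 0.1475, 0.1906]
tcp_rot: [[-0.005, 0.994, 0.112], [0.005, 0.112, -0.994], [-1.0, -0.004, -0.005]]
force: [0.5, -0.5, -4.5]
opening: 0.29
```

Emit:
send_rows(fingers=[0,0,0,0,0,0,0,0,0,0], dp=[[-10,33,0],[-20,66,0],[-31,99,0],[-41,132,0],[-51,162,0],[-56,178,-5],[-56,180,-30],[-56,180,-60],[-56,180,-90],[-56,180,-115]], turn=[[0,0,0],[0,0,0],[0,0,0],[0,0,0],[0,0,0],[0,0,0],[0,0,0],[0,0,0],[0,0,0],[0,0,0]])

```text
time_s: 5.17
position: [0.3939, 0.3273, 0.0741]
tcp_rot: [[-0.006, 0.994, 0.113], [0.004, 0.113, -0.994], [-1.0, -0.006, -0.005]]
force: [0.7, 0.1, -4.5]
opening: 0.291
```

```bash
python3 - <<'E'
from h import *
s=bot.read_state();print(s["time_s"],s["position"],s["force"],s["joint_positions"])
c=grab("side");cv2.imwrite("pics/s2.png",c["img"])
E
```

```text
5.1667 [0.39392245 0.32732753 0.07410016] [ 0.72247095  0.07092572 -4.49438894] [ 26.98766033  35.26151278 105.21757103   0.56382673  39.73562572
 110.06397791]
```

View pics/s2.png

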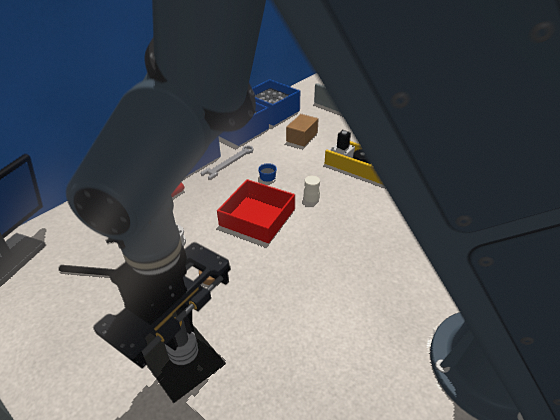

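The side view shows the motor in the grip over the mat at about (180,350), so I'll lower it.

Emit:
send_rows(fingers=[0,0,0,0,0,0], dp=[[0,0,-10],[0,0,-18],[0,0,-23],[0,0,-26],[0,0,-28],[0,0,-29]], turn=[[0,0,0],[0,0,0],[0,0,0],[0,0,0],[0,0,0],[0,0,0]])

```text
time_s: 5.72
position: [0.3911, 0.3258, 0.045]
tcp_rot: [[-0.013, 0.994, 0.113], [0.0, 0.113, -0.994], [-1.0, -0.013, -0.002]]
force: [-6.6, -3.1, 32.8]
opening: 0.289
```

Emit:
send_rows(fingers=[0,0], dp=[[0,0,-1],[0,0,-1]], turn=[[0,0,0],[0,0,0]])

```text
time_s: 5.88
position: [0.3924, 0.3265, 0.0461]
tcp_rot: [[-0.009, 0.994, 0.113], [0.002, 0.113, -0.994], [-1.0, -0.009, -0.003]]
force: [-0.5, -0.1, -3.6]
opening: 0.288
```

Emit:
send_rows(fingers=[0,0,0], dp=[[0,0,-1],[0,0,-1],[0,0,-1]], turn=[[0,0,0],[0,0,0],[0,0,0]])

```text
time_s: 6.13
position: [0.3929, 0.3268, 0.0453]
tcp_rot: [[-0.008, 0.994, 0.113], [0.003, 0.113, -0.994], [-1.0, -0.008, -0.004]]
force: [0.1, 0.5, 1.9]
opening: 0.29
```

Contact is light, about 6 N over the hanging weight, so I'll release and lift.

Emit:
send_rows(fingers=[0.45,0.65,0.65,0.65,0.65,0.65,0.65,0.65,0.65,0.65], dp=[[0,0,0],[0,0,0],[0,0,0],[0,0,0],[0,0,10],[0,0,40],[0,0,75],[0,0,110],[0,0,145],[0,0,150]], turn=[[0,0,0],[0,0,0],[0,0,0],[0,0,0],[0,0,0],[0,0,0],[0,0,0],[0,0,0],[0,0,0],[0,0,0]])

```text
time_s: 6.97
position: [0.3962, 0.3287, 0.2018]
tcp_rot: [[0.003, 0.994, 0.113], [0.009, 0.113, -0.994], [-1.0, 0.004, -0.008]]
force: [1.3, 0.2, 0.0]
opening: 0.651
```

```bash
python3 - <<'E'
from h import *
s=bot.read_state();print(s["time_s"],s["position"],s["force"],s["opening"])
c=grab("wrist");cv2.imwrite("pics/w3.png",c["img"]);np.save("pics/w3.npy",c,allow_pickle=True)
E
```

```text
6.9667 [0.39616494 0.32867607 0.20175976] [1.31981629 0.18977949 0.02613591] 0.6513709421011971
```

View pics/w3.png

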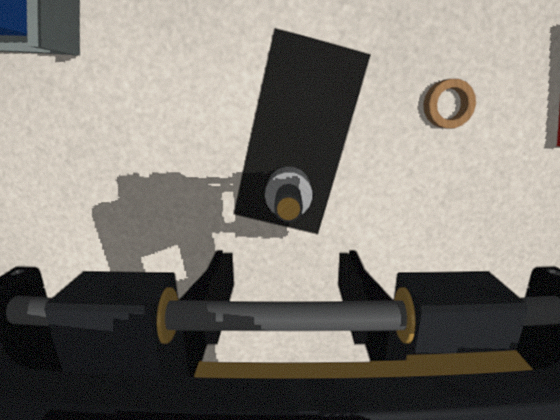

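The motor stands upright on the mat near its end, with the cap at (288,208). The mat spans (236..370, 30..233).

```bash
python3 - <<'E'
from h import *
np.set_printoptions(precision=4,suppress=True)
c=np.load("pics/w3.npy",allow_pickle=True).item();img=c["img"];hsv=cv2.cvtColor(img,cv2.COLOR_BGR2HSV);P=cloud(c);z=P[...,2]
corners=[(276,29),(370,54),(319,233),(235,213)]
W=onplane(c,corners,.003);print(W,W.mean(0),np.linalg.norm(W-np.roll(W,1,0),axis=1))
for n,lo,hi,zp in [("cap",.076,.09,.083),("head",.03,.042,.037)]:
    m=np.zeros((420,560),bool);m[160:226,255:320]=1;m&=(z>lo)&(z<hi);cs,_=cv2.findContours(m.astype(np.uint8),0,1)
    k=max(cs,key=cv2.contourArea).reshape(-1,2);V=(onplane(c,k,zp)[:,:2]*1000).astype(np.float32)
    print(n,m.sum(),cv2.minEnclosingCircle(V),P[m].mean(0))
E
```

```text
[[0.5519 0.3577 0.003 ]
 [0.54   0.2614 0.003 ]
 [0.3438 0.2856 0.003 ]
 [0.3567 0.3838 0.003 ]] [0.4481 0.3221 0.003 ] [0.1969 0.097  0.1977 0.0991]
cap 662 ((394.89630126953125, 327.7257080078125), 13.521490097045898) [0.3947 0.3274 0.0829]
head 941 ((394.4442443847656, 327.266357421875), 24.48011589050293) [0.4012 0.328  0.0376]
```

Motor centre is at (394.7, 327.4), well inside the mat. The mat's size checks out at 197x98 mm. Now back for the valve.

Emit:
send_rows(fingers=[0.65,0.65,0.65,0.65,0.65,0.65,0.65,0.65,0.65,0.65], dp=[[10,-35,0],[22,-73,0],[36,-112,0],[49,-150,0],[60,-189,0],[70,-228,0],[79,-267,0],[87,-306,0],[95,-345,0],[103,-384,0]], turn=[[-0.009,0.003,0],[-0.009,0.003,0],[-0.009,0.003,0],[-0.009,0.003,0],[-0.009,0.003,0],[-0.009,0.003,0],[-0.009,0.003,0],[-0.009,0.003,0],[-0.009,0.003,0],[-0.009,0.003,0]])

```text
time_s: 7.85
position: [0.4975, -0.0574, 0.1992]
tcp_rot: [[-0.005, 0.994, 0.113], [-0.0, 0.113, -0.994], [-1.0, -0.005, -0.0]]
force: [0.6, 0.1, -1.2]
opening: 0.649
```

Emit:
send_rows(fingers=[0.65,0.65,0.65,0.65,0.65,0.65,0.65,0.65,0.65,0.65], dp=[[5,-39,0],[11,-78,0],[17,-117,0],[23,-156,0],[29,-195,0],[35,-234,0],[40,-260,0],[43,-275,0],[43,-278,0],[43,-278,0]], turn=[[0,0,0],[0,0,0],[0,0,0],[0,0,0],[0,0,0],[0,0,0],[0,0,0],[0,0,0],[0,0,0],[0,0,0]])

```text
time_s: 8.68
position: [0.5395, -0.3356, 0.1977]
tcp_rot: [[-0.007, 0.994, 0.111], [0.002, 0.111, -0.994], [-1.0, -0.006, -0.003]]
force: [-0.7, -0.0, -0.3]
opening: 0.651
```

```bash
python3 - <<'E'
from h import *
np.set_printoptions(precision=4,suppress=True)
s=bot.read_state();print(s["time_s"],s["position"],s["tcp_rot"])
c=grab("wrist");cv2.imwrite("pics/w4.png",c["img"]);np.save("pics/w4.npy",c,allow_pickle=True)
P=cloud(c);z=P[...,2]
for n,lo,hi,zp in [("cap",.08,.095,.088)]:
    m=(z>lo)&(z<hi);m[:120]=0;m[255:]=0;m[:,:250]=0;m[:,320:]=0;cs,_=cv2.findContours(m.astype(np.uint8),0,1)
    k=max(cs,key=cv2.contourArea).reshape(-1,2);print(k.min(0),k.max(0))
    V=(onplane(c,k,zp)[:,:2]*1000).astype(np.float32)
    print(n,m.sum(),cv2.minAreaRect(V),P[m].mean(0))
E
```

```text
8.6833 [ 0.5395 -0.3356  0.1977] [[-0.0066  0.9938  0.1109]
 [ 0.0019  0.1109 -0.9938]
 [-1.     -0.0064 -0.0026]]
[271 188] [301 219]
cap 912 ((542.6160888671875, -335.3721008300781), (27.380826950073242, 25.41485595703125), 5.607806205749512) [ 0.5426 -0.3352  0.087 ]
```

View pics/w4.png

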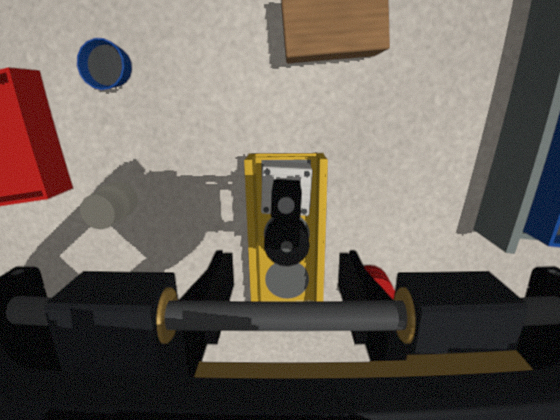

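The valve's coil, at (286,205), lies between the fingers, and the disc place at (287,278) is now empty. I'll descend.

Emit:
send_rows(fingers=[0.65,0.65,0.65,0.65,0.65,0.65,0.65,0.65], dp=[[3,0,-25],[3,0,-60],[3,0,-95],[3,0,-120],[3,0,-137],[3,0,-145],[3,0,-147],[3,0,-147]], turn=[[-0.002,-0.006,0],[-0.002,-0.006,0],[-0.002,-0.006,0],[-0.002,-0.006,0],[-0.002,-0.006,0],[-0.002,-0.006,0],[-0.002,-0.006,0],[-0.002,-0.006,0]])

```text
time_s: 9.4
position: [0.5425, -0.3331, 0.051]
tcp_rot: [[-0.002, 0.994, 0.113], [0.001, 0.113, -0.994], [-1.0, -0.001, -0.001]]
force: [-1.0, -0.5, 0.3]
opening: 0.648
```

Emit:
send_rows(fingers=[0.2,0.0,0.0,0.0,0.0,0.0,0.0,0.0], dp=[[0,0,0],[0,0,0],[0,0,0],[0,0,0],[0,0,0],[0,0,0],[0,0,0],[0,0,0]], turn=[[0,0,0],[0,0,0],[0,0,0],[0,0,0],[0,0,0],[0,0,0],[0,0,0],[0,0,0]])

```text
time_s: 10.07
position: [0.543, -0.3342, 0.0517]
tcp_rot: [[-0.0, 0.994, 0.113], [-0.001, 0.113, -0.994], [-1.0, -0.0, 0.001]]
force: [-0.3, -2.4, 3.2]
opening: 0.297
```

Emit:
send_rows(fingers=[0,0,0,0,0,0,0,0,0,0], dp=[[0,0,10],[0,0,30],[0,0,60],[0,0,90],[-2,10,115],[-5,30,130],[-8,60,140],[-12,95,140],[-15,130,140],[-18,165,140]], turn=[[0,0,0],[0,0,0],[0,0,0],[0,0,0],[0,0,0],[0,0,0],[0,0,0],[0,0,0],[0,0,0],[0,0,0]])

```text
time_s: 10.9
position: [0.5235, -0.1669, 0.1917]
tcp_rot: [[-0.002, 0.994, 0.112], [0.001, 0.112, -0.994], [-1.0, -0.002, -0.001]]
force: [0.5, -0.1, -2.8]
opening: 0.298
```

The valve is gripped (opening 25.8 mm). Carrying it to the mat.

Emit:
send_rows(fingers=[0,0,0,0,0,0,0,0,0,0], dp=[[-2,35,0],[-4,70,0],[-6,105,0],[-8,140,0],[-10,175,0],[-12,210,0],[-14,245,0],[-16,280,0],[-18,315,0],[-20,350,0]], turn=[[0,0,0],[0,0,0],[0,0,0],[0,0,0],[0,0,0],[0,0,0],[0,0,0],[0,0,0],[0,0,0],[0,0,0]])

```text
time_s: 11.73
position: [0.5017, 0.1849, 0.1915]
tcp_rot: [[-0.005, 0.994, 0.112], [0.001, 0.112, -0.994], [-1.0, -0.004, -0.002]]
force: [0.7, -0.4, -2.9]
opening: 0.299
```

Emit:
send_rows(fingers=[0,0,0,0,0,0,0,0,0,0], dp=[[-1,35,0],[-2,70,0],[-3,100,0],[-4,123,0],[-4,132,-10],[-4,132,-40],[-4,132,-70],[-4,132,-100],[-4,132,-120],[-4,132,-130]], turn=[[0,0,0],[0,0,0],[0,0,0],[0,0,0],[0,0,0],[0,0,0],[0,0,0],[0,0,0],[0,0,0],[0,0,0]])

```text
time_s: 12.57
position: [0.4945, 0.3149, 0.0577]
tcp_rot: [[-0.013, 0.994, 0.112], [-0.002, 0.112, -0.994], [-1.0, -0.013, 0.001]]
force: [-0.8, -0.4, -1.6]
opening: 0.3
```

Emit:
send_rows(fingers=[0,0,0,0,0,0], dp=[[3,0,-3],[3,0,-5],[3,0,-7],[3,0,-9],[3,0,-10.5],[3,0,-11]], turn=[[0.002,-0.012,0],[0.002,-0.012,0],[0.002,-0.012,0],[0.002,-0.012,0],[0.002,-0.012,0],[0.002,-0.012,0]])

```text
time_s: 13.07
position: [0.4981, 0.3151, 0.0475]
tcp_rot: [[0.001, 0.994, 0.112], [0.0, 0.112, -0.994], [-1.0, 0.001, -0.0]]
force: [0.3, 0.1, -2.5]
opening: 0.303
```

Emit:
send_rows(fingers=[0,0,0], dp=[[0,0,-1],[0,0,-1],[0,0,-1]], turn=[[0,0,0],[0,0,0],[0,0,0]])

```text
time_s: 13.32
position: [0.4983, 0.3153, 0.0469]
tcp_rot: [[0.002, 0.994, 0.112], [0.001, 0.112, -0.994], [-1.0, 0.002, -0.0]]
force: [-0.5, 0.4, -2.4]
opening: 0.298
```

Emit:
send_rows(fingers=[0,0,0], dp=[[0,0,-1],[0,0,-1.5],[0,0,-1.5]], turn=[[0,0,0],[0,0,0],[0,0,0]])

```text
time_s: 13.57
position: [0.4985, 0.3153, 0.0466]
tcp_rot: [[0.002, 0.994, 0.112], [0.001, 0.112, -0.994], [-1.0, 0.002, -0.0]]
force: [-1.1, -1.5, 5.2]
opening: 0.299
```

The valve has made contact (+5 N), so I'll release and retreat.

Emit:
send_rows(fingers=[0.45,0.65,0.65,0.65,0.65,0.65,0.65,0.65,0.65,0.65], dp=[[0,0,0],[0,0,0],[0,0,0],[0,0,0],[0,0,10],[0,0,40],[0,0,75],[0,0,110],[0,0,145],[0,0,160]], turn=[[0,0,0],[0,0,0],[0,0,0],[0,0,0],[0,0,0],[0,0,0],[0,0,0],[0,0,0],[0,0,0],[0,0,0]])

```text
time_s: 14.4
position: [0.5008, 0.3163, 0.2124]
tcp_rot: [[0.01, 0.994, 0.112], [0.004, 0.112, -0.994], [-1.0, 0.011, -0.003]]
force: [1.5, 0.9, 0.4]
opening: 0.653
```

```bash
python3 - <<'E'
from h import *
np.set_printoptions(precision=4,suppress=True)
s=bot.read_state();print(s["time_s"],s["position"],s["tcp_rot"],s["joint_positions"])
c=grab("wrist");cv2.imwrite("pics/w5.png",c["img"]);np.save("pics/w5.npy",c,allow_pickle=True)
P=cloud(c);z=P[...,2]
c=grab("scene");cv2.imwrite("pics/s5.png",c["img"])
E
```

```text
14.4 [0.5008 0.3163 0.2124] [[ 0.0105  0.9936  0.1121]
 [ 0.004   0.112  -0.9937]
 [-0.9999  0.0109 -0.0028]] [ 21.4804  28.111   88.0373  -0.0049  63.2081 105.0484]
```

View pics/w5.png

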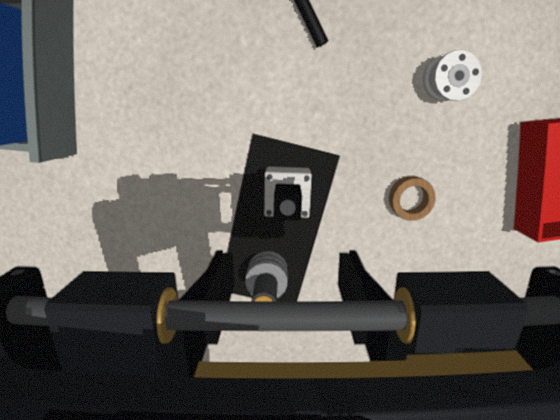

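View pics/s5.png

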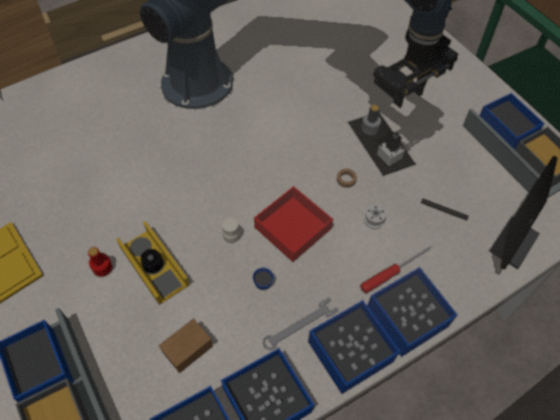

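Both parts stand on the mat (valve at (288,190), motor at (266,280) in the wrist view). The roller is still in the tray at (152,261) in the scene view. The pulley is at (458,77) in the wrist view, with five holes. I'll measure the pulley, valve and motor from this image, then go to the roller.

```bash
cat >> h.py <<'E'
def blob(c,b,lo,hi,zp,P=None):
    P=cloud(c) if P is None else P; z=P[...,2]
    m=np.zeros((420,560),bool);u0,u1,v0,v1=b;m[v0:v1,u0:u1]=1;m&=(z>lo)&(z<hi)
    cs,_=cv2.findContours(m.astype(np.uint8),0,1);k=max(cs,key=cv2.contourArea).reshape(-1,2)
    V=(onplane(c,k,zp)[:,:2]*1000).astype(np.float32)
    return int(m.sum()),np.round(cv2.minEnclosingCircle(V)[0],1),round(cv2.minEnclosingCircle(V)[1],1),[np.round(x,1) for x in cv2.minAreaRect(V)],np.round(P[m].mean(0)*1000,1)
E
python3 - <<'E'
from h import *
c=np.load("pics/w5.npy",allow_pickle=True).item()
print("pulley",blob(c,(410,500,35,110),.03,.04,.034))
print("valvecap",blob(c,(255,320,160,225),.075,.09,.082))
print("motor head",blob(c,(235,300,245,300),.03,.042,.037))
E
```

```text
pulley (1907, array([635.8, 163.2]), 25.0, [array([635.8, 163.5]), array([46.1, 48.5]), np.float64(8.9)], array([635.7, 163.6,  34.8]))
valvecap (787, array([497.7, 314.7]), 17.5, [array([498.2, 314.9]), array([26.9, 25.8]), np.float64(3.8)], array([498.3, 314.9,  82. ]))
motor head (792, array([395.7, 327.2]), 25.0, [array([398.4, 327.3]), array([47.4, 44.3]), np.float64(89.2)], array([402.3, 327.2,  37.2]))
```

Emit:
send_rows(fingers=[0.8,0.8,0.8,0.8,0.8,0.8,0.8,0.8,0.8,0.8], dp=[[0,-25,0],[0,-55,0],[0,-90,0],[0,-125,0],[0,-160,0],[0,-195,0],[0,-230,0],[0,-265,0],[0,-300,0],[0,-335,0]], turn=[[0,0,0.07],[0,0,0.15],[0,0,0.23],[0,0,0.31],[0,0,0.39],[0,0,0.47],[0,0,0.55],[0,0,0.63],[0,0,0.71],[0,0,0.79]])

```text
time_s: 15.33
position: [0.4995, -0.02, 0.2102]
tcp_rot: [[0.002, 0.617, 0.787], [0.012, 0.787, -0.617], [-1.0, 0.01, -0.005]]
force: [1.1, 1.2, -0.2]
opening: 0.803
```

Emit:
send_rows(fingers=[0.8,0.8,0.8,0.8,0.8,0.8,0.8,0.8,0.8,0.8], dp=[[-2,-35,0],[-4,-70,0],[-6,-105,0],[-8,-140,0],[-10,-175,0],[-12,-210,0],[-14,-245,0],[-15,-280,0],[-16,-310,0],[-16,-323,0]], turn=[[0,0,0.08],[0,0,0.16],[0,0,0.24],[0,0,0.32],[0,0,0.4],[0,0,0.48],[0,0,0.56],[0,0,0.64],[0,0,0.72],[0,0,0.78]])

```text
time_s: 16.17
position: [0.4827, -0.3471, 0.2088]
tcp_rot: [[-0.007, -0.116, 0.993], [0.009, 0.993, 0.116], [-1.0, 0.01, -0.006]]
force: [1.1, 0.5, 0.5]
opening: 0.801
```

```bash
python3 - <<'E'
from h import *
np.set_printoptions(precision=4,suppress=True)
s=bot.read_state();print(s["time_s"],s["position"],s["tcp_rot"],s["joint_positions"])
c=grab("wrist");cv2.imwrite("pics/w6.png",c["img"]);np.save("pics/w6.npy",c,allow_pickle=True)
E
```

```text
16.1667 [ 0.4827 -0.3471  0.2088] [[-0.0075 -0.1157  0.9933]
 [ 0.0088  0.9932  0.1158]
 [-0.9999  0.0096 -0.0064]] [-46.4983  29.0274  86.9363   0.0396  64.6942 -53.1631]
```

View pics/w6.png

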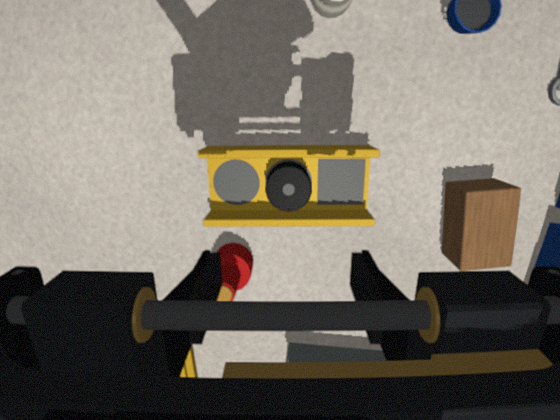

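The view shows the roller at (289,186), with the disc at (237,181) and the square at (342,181) both clear.

```bash
python3 - <<'E'
from h import *
c=np.load("pics/w6.npy",allow_pickle=True).item();P=cloud(c);img=c["img"]
print("roller",blob(c,(260,318,155,215),.036,.048,.042,P))
hsv=cv2.cvtColor(img,cv2.COLOR_BGR2HSV)
for n,(u0,u1) in [("disc",(212,262)),("square",(316,366))]:
    m=np.zeros((420,560),np.uint8);m[156:206,u0:u1]=(hsv[156:206,u0:u1,1]<70)&(hsv[156:206,u0:u1,2]>60)
    cs,_=cv2.findContours(m,0,1);k=max(cs,key=cv2.contourArea).reshape(-1,2)
    V=(onplane(c,k,.008)[:,:2]*1000).astype(np.float32);print(n,cv2.contourArea(k),k.min(0),k.max(0),cv2.minEnclosingCircle(V),cv2.minAreaRect(V))
E
```

```text
roller (1821, array([ 483.7, -341.8]), 24.1, [array([ 483.5, -341.7]), array([46.7, 46.6]), np.float64(6.8)], array([ 483.4, -339.3,   42.7]))
disc 1500.0 [214 160] [258 203] ((426.4102783203125, -349.95404052734375), 25.51348304748535) ((426.241943359375, -349.2177429199219), (49.31031799316406, 48.694053649902344), 3.2152512073516846)
square 1883.0 [318 159] [364 202] ((541.4578247070312, -335.1064758300781), 34.83930969238281) ((541.250244140625, -334.7878112792969), (50.9402961730957, 48.67443084716797), 6.955804347991943)
```

The disc at (426,-349.5) and square at (541,-335) are 116 mm apart at yaw 7°, as expected. The roller is at (483.6,-341.8). I'll descend on it.

Emit:
send_rows(fingers=[0.8,0.8,0.8,0.8,0.8,0.8,0.8,0.8,0.8,0.8], dp=[[1,5,-25],[1,5,-60],[1,5,-95],[1,5,-125],[1,5,-150],[1,5,-170],[1,5,-183],[1,5,-190],[1,5,-193],[1,5,-193]], turn=[[-0.009,-0.007,0],[-0.009,-0.007,0],[-0.009,-0.007,0],[-0.009,-0.007,0],[-0.009,-0.007,0],[-0.009,-0.007,0],[-0.009,-0.007,0],[-0.009,-0.007,0],[-0.009,-0.007,0],[-0.009,-0.007,0]])

```text
time_s: 17.05
position: [0.4839, -0.3429, 0.0156]
tcp_rot: [[-0.0, -0.116, 0.993], [-0.001, 0.993, 0.116], [-1.0, -0.001, -0.0]]
force: [0.4, -0.4, 0.0]
opening: 0.797
```

Emit:
send_rows(fingers=[0.5,0.3,0.3,0.3,0.3,0.3], dp=[[0,0,0],[0,0,0],[0,0,0],[0,0,0],[0,0,0],[0,0,0]], turn=[[0,0,0],[0,0,0],[0,0,0],[0,0,0],[0,0,0],[0,0,0]])

```text
time_s: 17.55
position: [0.4843, -0.3433, 0.0165]
tcp_rot: [[0.001, -0.116, 0.993], [-0.002, 0.993, 0.116], [-1.0, -0.002, 0.0]]
force: [-0.5, 0.6, 5.0]
opening: 0.541
```

The roller is gripped (47 mm). I'll lift it and take it to the box.

Emit:
send_rows(fingers=[0.3,0.3,0.3,0.3,0.3,0.3,0.3,0.3,0.3,0.3], dp=[[0,0,12],[0,0,40],[0,0,75],[0,0,110],[2,10,135],[7,32,145],[14,64,150],[22,98,150],[29,131,150],[37,165,150]], turn=[[0,0,0],[0,0,0],[0,0,0],[0,0,0],[0,0,0],[0,0,0],[0,0,0],[0,0,0],[0,0,0],[0,0,0]])

```text
time_s: 18.38
position: [0.521, -0.1769, 0.1674]
tcp_rot: [[0.001, -0.115, 0.993], [-0.002, 0.993, 0.115], [-1.0, -0.002, 0.001]]
force: [-0.2, 0.4, -0.7]
opening: 0.543
```

Emit:
send_rows(fingers=[0.3,0.3,0.3,0.3,0.3,0.3,0.3,0.3,0.3], dp=[[8,35,0],[15,70,0],[23,104,0],[30,135,0],[34,152,0],[36,158,-10],[36,158,-30],[36,158,-50],[36,158,-60]], turn=[[0,0,0],[0,0,0],[0,0,0],[0,0,0],[0,0,0],[0,0,0],[0,0,0],[0,0,0],[0,0,0]])

```text
time_s: 19.13
position: [0.5554, -0.0191, 0.1052]
tcp_rot: [[-0.003, -0.115, 0.993], [-0.002, 0.993, 0.115], [-1.0, -0.002, -0.003]]
force: [-0.9, -0.0, -0.9]
opening: 0.544
```

```bash
python3 - <<'E'
from h import *
np.set_printoptions(precision=4,suppress=True)
s=bot.read_state();print(s["time_s"],s["position"],s["tcp_rot"],s["joint_positions"])
c=grab("wrist");cv2.imwrite("pics/w7.png",c["img"])
E
```

```text
19.1333 [ 0.5554 -0.0191  0.1052] [[-0.0027 -0.1153  0.9933]
 [-0.0019  0.9933  0.1153]
 [-1.     -0.0015 -0.0029]] [-13.4166  34.472   97.8961  -0.1877  47.7553 -19.9099]
```

View pics/w7.png

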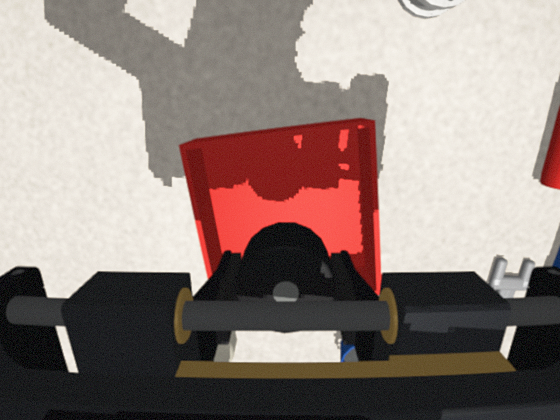

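The roller, at (287,270), is over the box between the left and right walls. I'll align with the box by turning about 7°, then lower.

Emit:
send_rows(fingers=[0.3,0.3,0.3,0.3,0.3,0.3,0.3,0.3,0.3], dp=[[2,-1,-10],[2,-1,-30],[2,-1,-50],[2,-1,-68],[2,-1,-80],[2,-1,-86],[2,-1,-89],[2,-1,-91],[2,-1,-92]], turn=[[0,0,0.06],[0,0,0.11],[0,0,0.11],[0,0,0.11],[0,0,0.11],[0,0,0.11],[0,0,0.11],[0,0,0.11],[0,0,0.11]])

```text
time_s: 19.93
position: [0.557, -0.0204, 0.0125]
tcp_rot: [[-0.004, -0.223, 0.975], [-0.002, 0.975, 0.223], [-1.0, -0.001, -0.004]]
force: [-2.0, 0.4, 4.1]
opening: 0.546
```

Emit:
send_rows(fingers=[0.3,0.3], dp=[[0,0,-1],[0,0,-1]], turn=[[0,0,0],[0,0,0]])

```text
time_s: 20.1
position: [0.557, -0.0204, 0.0125]
tcp_rot: [[-0.004, -0.223, 0.975], [-0.002, 0.975, 0.223], [-1.0, -0.001, -0.004]]
force: [-1.6, 0.4, 3.7]
opening: 0.545
```

Contact on the box floor. Release, lift, and head over the pulley.

Emit:
send_rows(fingers=[0.65,0.72,0.72,0.72,0.72,0.72,0.72,0.72,0.72,0.72], dp=[[0,0,0],[0,0,0],[0,0,0],[0,0,10],[0,0,40],[0,0,75],[0,0,110],[0,0,145],[10,25,175],[22,55,190]], turn=[[0,0,0],[0,0,0],[0,0,0],[0,0,0],[0,0,0],[0,0,0],[0,0,0],[0,0,0],[0,0,0],[0,0,0]])

```text
time_s: 20.93
position: [0.581, 0.0333, 0.2078]
tcp_rot: [[0.004, -0.22, 0.976], [-0.004, 0.976, 0.22], [-1.0, -0.004, 0.003]]
force: [-0.1, 0.8, -0.6]
opening: 0.72
```

Emit:
send_rows(fingers=[0.8,0.8,0.8,0.8,0.8,0.8], dp=[[14,32,0],[28,64,0],[42,96,0],[54,120,0],[57,129,0],[57,129,0]], turn=[[0,0,0],[0,0,0],[0,0,0],[0,0,0],[0,0,0],[0,0,0]])

```text
time_s: 21.43
position: [0.6382, 0.1647, 0.2081]
tcp_rot: [[0.005, -0.223, 0.975], [-0.003, 0.975, 0.223], [-1.0, -0.004, 0.004]]
force: [-0.5, -0.4, 0.4]
opening: 0.802
```

```bash
python3 - <<'E'
from h import *
np.set_printoptions(precision=4,suppress=True)
s=bot.read_state();print(s["time_s"],s["position"],s["tcp_rot"],s["joint_positions"])
c=grab("wrist");cv2.imwrite("pics/w8.png",c["img"]);P=cloud(c);np.save("pics/w8.npy",c,allow_pickle=True)
print(blob(c,(240,340,140,260),.028,.04,.034,P))
c=grab("scene");cv2.imwrite("pics/s8.png",c["img"])
E
```

```text
21.4333 [0.6382 0.1647 0.2081] [[ 0.0046 -0.2228  0.9749]
 [-0.0033  0.9749  0.2228]
 [-1.     -0.0042  0.0038]] [ 4.8712 33.6833 77.8476 -0.2261 68.2221 -7.9174]
(1636, array([635.7, 162.7]), 24.4, [array([635.1, 162.9]), array([46.7, 48. ]), np.float64(12.8)], array([635.5, 163.2,  35. ]))
```

View pics/w8.png

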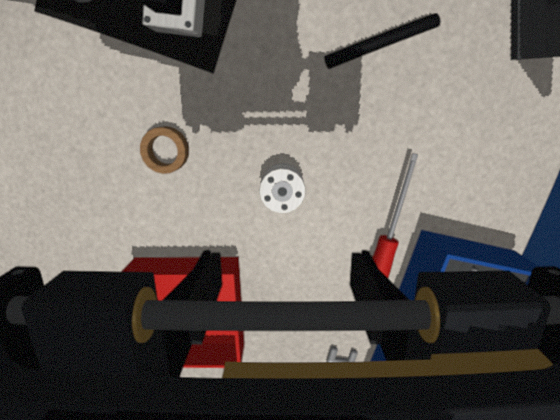

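View pics/s8.png

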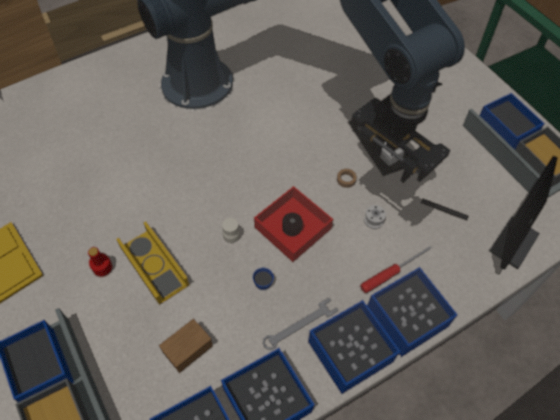

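The pulley at (282,190) is clear of the bystanders, and the scene view shows the roller upright in the box at (293,223). The pulley measures (635.7,162.9), matching the earlier value.

Emit:
send_rows(fingers=[0.8,0.8,0.8,0.8,0.8,0.8,0.8,0.8,0.8,0.8], dp=[[-2,-2,-25],[-2,-2,-60],[-2,-2,-95],[-2,-2,-125],[-2,-2,-150],[-2,-2,-172],[-2,-2,-187],[-2,-2,-196],[-2,-2,-199],[-2,-2,-199]], turn=[[0.003,0.005,0],[0.003,0.005,0],[0.003,0.005,0],[0.003,0.005,0],[0.003,0.005,0],[0.003,0.005,0],[0.003,0.005,0],[0.003,0.005,0],[0.003,0.005,0],[0.003,0.005,0]])

```text
time_s: 22.37
position: [0.6348, 0.1586, 0.0085]
tcp_rot: [[-0.004, -0.219, 0.976], [-0.002, 0.976, 0.219], [-1.0, -0.001, -0.004]]
force: [0.2, 1.2, 0.3]
opening: 0.8
```

Emit:
send_rows(fingers=[0.5,0.3,0.3,0.3,0.3,0.3], dp=[[0,0,0],[0,0,0],[0,0,0],[0,0,0],[0,0,0],[0,0,0]], turn=[[0,0,0],[0,0,0],[0,0,0],[0,0,0],[0,0,0],[0,0,0]])

```text
time_s: 22.87
position: [0.6356, 0.1588, 0.0095]
tcp_rot: [[-0.002, -0.219, 0.976], [-0.002, 0.976, 0.219], [-1.0, -0.001, -0.002]]
force: [-0.6, -0.2, 4.6]
opening: 0.535
```

Gripped (46.5 mm), with the tool about 4 mm off in y, which I'll compensate for at the tray. Lift and carry.

Emit:
send_rows(fingers=[0.3,0.3,0.3,0.3,0.3,0.3,0.3,0.3,0.3,0.3], dp=[[0,0,12],[0,0,40],[0,0,75],[0,0,110],[-3,-10,135],[-9,-30,150],[-18,-60,155],[-28,-94,155],[-38,-128,155],[-48,-162,155]], turn=[[0,0,0],[0,0,0],[0,0,0],[0,0,0],[0,0,0],[0,0,0],[0,0,-0.02],[0,0,-0.04],[0,0,-0.06],[0,0,-0.08]])

```text
time_s: 23.7
position: [0.5866, -0.0042, 0.1654]
tcp_rot: [[-0.002, -0.141, 0.99], [-0.002, 0.99, 0.141], [-1.0, -0.002, -0.002]]
force: [0.4, -0.0, -0.5]
opening: 0.535
```

Emit:
send_rows(fingers=[0.3,0.3,0.3,0.3,0.3,0.3,0.3,0.3,0.3,0.3], dp=[[-10,-34,0],[-20,-68,0],[-30,-102,0],[-40,-136,0],[-51,-170,0],[-61,-204,0],[-71,-238,0],[-81,-272,0],[-91,-306,0],[-98,-329,0]], turn=[[0,0,-0.025],[0,0,-0.025],[0,0,-0.025],[0,0,-0.025],[0,0,-0.025],[0,0,-0.025],[0,0,-0.025],[0,0,-0.025],[0,0,-0.025],[0,0,-0.025]])

```text
time_s: 24.53
position: [0.4875, -0.3363, 0.1661]
tcp_rot: [[-0.001, -0.114, 0.993], [-0.003, 0.993, 0.114], [-1.0, -0.003, -0.002]]
force: [0.4, 0.3, -0.8]
opening: 0.534
```

Emit:
send_rows(fingers=[0.3,0.3], dp=[[0,0,0],[0,0,0]], turn=[[0,0,0],[0,0,0]])

```text
time_s: 24.7
position: [0.4868, -0.3377, 0.1665]
tcp_rot: [[-0.001, -0.111, 0.994], [-0.004, 0.994, 0.111], [-1.0, -0.003, -0.001]]
force: [0.7, 0.9, -1.0]
opening: 0.53
```

```bash
python3 - <<'E'
from h import *
np.set_printoptions(precision=4,suppress=True)
s=bot.read_state();print(s["time_s"],s["position"],s["tcp_rot"],s["joint_positions"])
c=grab("wrist");cv2.imwrite("pics/w9.png",c["img"]);P=cloud(c);np.save("pics/w9.npy",c,allow_pickle=True)
zt=s["position"][2]-.0095+.034;print(zt,blob(c,(220,350,180,330),zt-.006,zt+.008,zt,P))
E
```

```text
24.7 [ 0.4868 -0.3377  0.1665] [[-0.001  -0.1112  0.9938]
 [-0.0035  0.9938  0.1112]
 [-1.     -0.0034 -0.0014]] [-45.454   31.6233  90.0748  -0.2158  58.1985 -51.723 ]
0.19103416045710633 (6240, array([ 485.5, -330. ]), 30.3, [array([ 485. , -325.4]), array([60.4, 33.9]), np.float64(6.5)], array([ 485.5, -327. ,  191.8]))
```

View pics/w9.png

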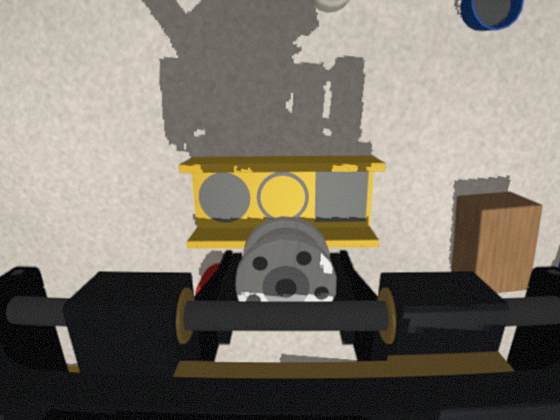

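The wrist view shows the empty middle ring at (283,196) and the held pulley's bore at about (286,288). I'll measure both.

```bash
python3 - <<'E'
from h import *
c=np.load("pics/w9.npy",allow_pickle=True).item()
print("bore",onplane(c,[(286,288)],.191)*1000,"ring",onplane(c,[(283,196.5)],.008)*1000)
E
```

```text
bore [[ 486.86919667 -335.55738504  191.        ]] ring [[ 484.4597663  -341.64390788    8.        ]]
```

Emit:
send_rows(fingers=[0.3,0.3,0.3,0.3,0.3,0.3,0.3,0.3,0.3,0.3], dp=[[-2,-4,0],[-3,-7,-20],[-3,-7,-50],[-3,-7,-80],[-3,-7,-105],[-3,-7,-125],[-3,-7,-137],[-3,-7,-143],[-3,-7,-146],[-3,-7,-147]], turn=[[0.003,0,0],[0.003,0,0],[0.003,0,0],[0.003,0,0],[0.003,0,0],[0.003,0,0],[0.003,0,0],[0.003,0,0],[0.003,0,0],[0.003,0,0]])

```text
time_s: 25.58
position: [0.4846, -0.343, 0.0197]
tcp_rot: [[-0.001, -0.114, 0.994], [0.0, 0.994, 0.114], [-1.0, 0.0, -0.001]]
force: [-0.3, 0.6, -0.6]
opening: 0.534
```

Emit:
send_rows(fingers=[0.3,0.3,0.3], dp=[[0,0,-1],[0,0,-2],[0,0,-2]], turn=[[0,0,0],[0,0,0],[0,0,0]])

```text
time_s: 25.83
position: [0.4851, -0.3434, 0.0186]
tcp_rot: [[0.0, -0.114, 0.994], [-0.001, 0.994, 0.114], [-1.0, -0.001, 0.0]]
force: [0.3, 0.5, -1.5]
opening: 0.532
```

Emit:
send_rows(fingers=[0.3,0.3,0.3], dp=[[-1,-2,-1],[-1,-2,-2],[-1,-2,-2]], turn=[[0,0,0],[0,0,0],[0,0,0]])

```text
time_s: 26.08
position: [0.4845, -0.3463, 0.0175]
tcp_rot: [[0.001, -0.114, 0.994], [-0.003, 0.994, 0.114], [-1.0, -0.003, 0.001]]
force: [-0.7, 0.3, 3.4]
opening: 0.532
```

Contact at the expected height. Release, lift and check.

Emit:
send_rows(fingers=[0.65,0.75,0.75,0.75,0.75,0.75,0.75,0.75,0.75,0.75], dp=[[0,0,0],[0,0,0],[0,0,0],[0,0,10],[0,0,40],[0,0,75],[0,0,110],[0,0,145],[0,0,175],[0,0,190]], turn=[[0,0,0],[0,0,0],[0,0,0],[0,0,0],[0,0,0],[0,0,0],[0,0,0],[0,0,0],[0,0,0],[0,0,0]])

```text
time_s: 26.92
position: [0.4859, -0.3475, 0.2127]
tcp_rot: [[0.007, -0.114, 0.993], [-0.008, 0.993, 0.114], [-1.0, -0.009, 0.006]]
force: [0.8, 0.1, 0.3]
opening: 0.751
```

```bash
python3 - <<'E'
from h import *
np.set_printoptions(precision=4,suppress=True)
s=bot.read_state();print(s["time_s"],s["position"],s["tcp_rot"],s["joint_positions"])
c=grab("wrist");cv2.imwrite("pics/w10.png",c["img"]);P=cloud(c);np.save("pics/w10.npy",c,allow_pickle=True)
print(blob(c,(255,320,155,225),.034,.048,.042,P))
for n,v in [("L",(140,165)),("R",(200,240))]:
    pass
E
```

```text
26.9167 [ 0.4859 -0.3475  0.2127] [[ 0.0066 -0.1137  0.9935]
 [-0.0081  0.9935  0.1138]
 [-0.9999 -0.0088  0.0057]] [-46.26    28.4919  87.243   -0.0499  63.6676 -52.7685]
(2305, array([ 483.9, -342.9]), 24.3, [array([ 483.7, -342.9]), array([46.9, 48.2]), np.float64(7.6)], array([ 485.7, -351.2,   42.6]))
```

View pics/w10.png

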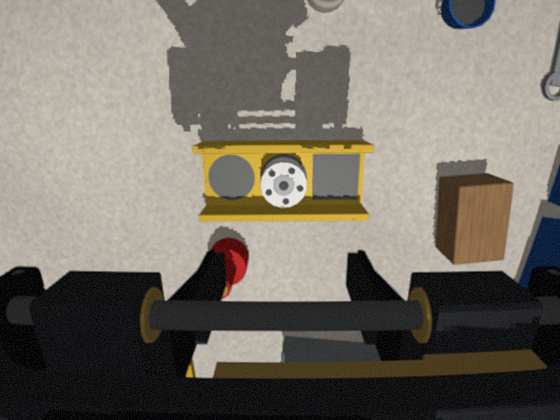

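The pulley, at (283,185), stands in the middle place, measured at (483.8,-342.9) against a tray centre of (484,-342). Now I'll fetch the motor, turning the jaws back by 90°.

Emit:
send_rows(fingers=[0.65,0.65,0.65,0.65,0.65,0.65,0.65,0.65,0.65,0.65], dp=[[0,25,0],[0,55,0],[0,90,0],[0,125,0],[0,160,0],[0,195,0],[0,230,0],[0,265,0],[0,300,0],[0,335,0]], turn=[[0,0,-0.07],[0,0,-0.15],[0,0,-0.23],[0,0,-0.31],[0,0,-0.39],[0,0,-0.47],[0,0,-0.55],[0,0,-0.63],[0,0,-0.71],[0,0,-0.79]])

```text
time_s: 27.8
position: [0.4858, -0.0115, 0.2141]
tcp_rot: [[-0.002, 0.629, 0.777], [-0.014, 0.777, -0.629], [-1.0, -0.012, 0.007]]
force: [0.6, 0.2, 0.4]
opening: 0.648
```

Emit:
send_rows(fingers=[0.65,0.65,0.65,0.65,0.65,0.65,0.65,0.65,0.65,0.65], dp=[[-6,35,0],[-13,70,0],[-21,105,0],[-30,140,0],[-39,175,0],[-49,210,0],[-59,245,0],[-70,280,0],[-80,310,0],[-90,335,0]], turn=[[0,0,-0.08],[0,0,-0.16],[0,0,-0.24],[0,0,-0.32],[0,0,-0.4],[0,0,-0.48],[0,0,-0.56],[0,0,-0.64],[0,0,-0.72],[0,0,-0.78]])

```text
time_s: 28.63
position: [0.3944, 0.3255, 0.2138]
tcp_rot: [[-0.012, 0.994, 0.108], [-0.008, 0.108, -0.994], [-1.0, -0.013, 0.007]]
force: [0.3, 0.1, -0.7]
opening: 0.653
```

Emit:
send_rows(fingers=[0.65,0.65], dp=[[0,0,0],[0,0,0]], turn=[[0,0,0],[0,0,0]])

```text
time_s: 28.8
position: [0.393, 0.3263, 0.2134]
tcp_rot: [[-0.013, 0.994, 0.112], [-0.009, 0.112, -0.994], [-1.0, -0.014, 0.007]]
force: [0.3, -0.2, -0.9]
opening: 0.648
```

```bash
python3 - <<'E'
from h import *
np.set_printoptions(precision=4,suppress=True)
s=bot.read_state();print(s["time_s"],s["position"],s["tcp_rot"],s["joint_positions"])
c=grab("wrist");cv2.imwrite("pics/w11.png",c["img"]);P=cloud(c);np.save("pics/w11.npy",c,allow_pickle=True)
print(blob(c,(250,325,160,240),.076,.09,.083,P))
E
```

```text
28.8 [0.393  0.3263 0.2134] [[-0.0129  0.9936  0.1123]
 [-0.0089  0.1122 -0.9936]
 [-0.9999 -0.0139  0.0074]] [ 27.2216  22.5377  98.2393  -0.1335  60.1168 110.8448]
(617, array([394.5, 327.2]), 13.2, [array([394.5, 327.4]), array([25.5, 24.6]), np.float64(6.3)], array([394.6, 327.4,  82.9]))
```

View pics/w11.png

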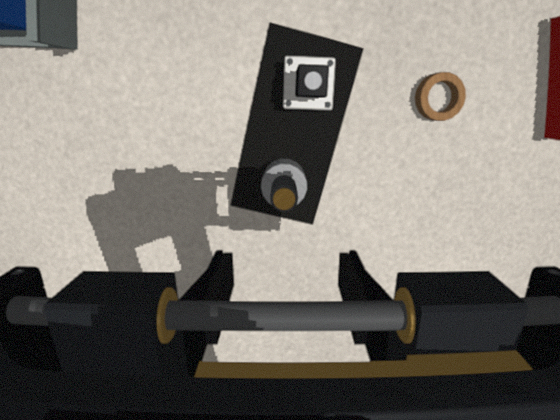

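The motor is still upright at (284,190), measured at (394.5,327.3). I'll straighten the tool and descend.

Emit:
send_rows(fingers=[0.65,0.65,0.65,0.65,0.65,0.65,0.65,0.65,0.65,0.65], dp=[[2,1,-15],[2,1,-40],[2,1,-75],[2,1,-105],[2,1,-130],[2,1,-148],[2,1,-160],[2,1,-166],[2,1,-168],[2,1,-168]], turn=[[0.009,-0.013,0],[0.009,-0.013,0],[0.009,-0.013,0],[0.009,-0.013,0],[0.009,-0.013,0],[0.009,-0.013,0],[0.009,-0.013,0],[0.009,-0.013,0],[0.009,-0.013,0],[0.009,-0.013,0]])

```text
time_s: 29.68
position: [0.3961, 0.3255, 0.0454]
tcp_rot: [[-0.0, 0.994, 0.11], [-0.001, 0.11, -0.994], [-1.0, -0.0, 0.001]]
force: [0.1, -1.0, -0.9]
opening: 0.648
```

Emit:
send_rows(fingers=[0.2,0.0,0.0,0.0,0.0,0.0,0.0,0.0], dp=[[0,0,0],[0,0,0],[0,0,0],[0,0,0],[0,0,0],[0,0,0],[0,0,0],[0,0,0]], turn=[[0,0,0],[0,0,0],[0,0,0],[0,0,0],[0,0,0],[0,0,0],[0,0,0],[0,0,0]])

```text
time_s: 30.35
position: [0.3966, 0.3261, 0.0457]
tcp_rot: [[0.001, 0.994, 0.109], [0.001, 0.109, -0.994], [-1.0, 0.001, -0.0]]
force: [0.3, 3.3, 3.1]
opening: 0.294
```

Gripped. Return to the disc place.

Emit:
send_rows(fingers=[0,0,0,0,0,0,0,0,0,0], dp=[[0,0,10],[0,0,30],[0,0,60],[0,0,90],[2,-10,115],[8,-30,130],[16,-60,140],[26,-95,140],[36,-130,140],[46,-165,140]], turn=[[0,0,0],[0,0,0],[0,0,0],[0,0,0],[0,0,0],[0,0,0],[0,0,0],[0,0,0],[0,0,0],[0,0,0]])

```text
time_s: 31.18
position: [0.4414, 0.1594, 0.186]
tcp_rot: [[-0.001, 0.994, 0.111], [-0.0, 0.111, -0.994], [-1.0, -0.001, 0.0]]
force: [0.2, -1.1, -3.4]
opening: 0.288
```

Emit:
send_rows(fingers=[0,0,0,0,0,0,0,0,0,0], dp=[[8,-34,0],[14,-68,0],[18,-102,0],[20,-136,0],[21,-170,0],[20,-204,0],[17,-238,0],[12,-272,0],[6,-306,0],[1,-340,0]], turn=[[0,0,0],[0,0,0],[0,0,0],[0,0,0],[0,0,0],[0,0,0],[0,0,0],[0,0,0],[0,0,0],[0,0,0]])

```text
time_s: 32.02
position: [0.4404, -0.1815, 0.1857]
tcp_rot: [[-0.003, 0.994, 0.111], [0.001, 0.111, -0.994], [-1.0, -0.003, -0.001]]
force: [0.6, 0.2, -3.9]
opening: 0.289
```

Emit:
send_rows(fingers=[0,0,0,0,0,0,0,0], dp=[[-3,-34,0],[-6,-68,0],[-9,-102,0],[-12,-135,0],[-15,-158,0],[-15,-168,0],[-15,-170,0],[-15,-170,0]], turn=[[0,0,0],[0,0,0],[0,0,0],[0,0,0],[0,0,0],[0,0,0],[0,0,0],[0,0,0]])

```text
time_s: 32.68
position: [0.4245, -0.3507, 0.1851]
tcp_rot: [[-0.005, 0.994, 0.11], [0.004, 0.11, -0.994], [-1.0, -0.005, -0.004]]
force: [-0.7, 0.0, -3.8]
opening: 0.289
```

```bash
python3 - <<'E'
from h import *
np.set_printoptions(precision=4,suppress=True)
s=bot.read_state();print(s["time_s"],s["position"],s["tcp_rot"],s["opening"])
c=grab("wrist");cv2.imwrite("pics/w12.png",c["img"])
E
```

```text
32.6833 [ 0.4245 -0.3507  0.1851] [[-0.005   0.9939  0.1099]
 [ 0.0035  0.1099 -0.9939]
 [-1.     -0.0045 -0.0041]] 0.28872851612274497
```

View pics/w12.png

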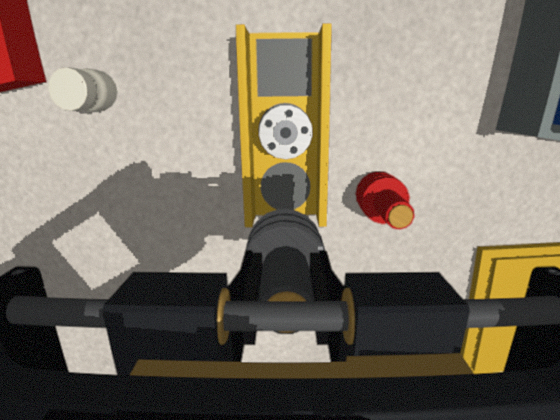

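The motor is in the grip above the disc at (285,187), with the pulley at (286,131). I'll lower it.

Emit:
send_rows(fingers=[0,0,0,0,0,0,0,0,0], dp=[[4,1,-5],[4,1,-25],[4,1,-50],[4,1,-75],[4,1,-95],[4,1,-110],[4,1,-119],[4,1,-124],[4,1,-126]], turn=[[-0.004,-0.005,0],[-0.004,-0.005,0],[-0.004,-0.005,0],[-0.004,-0.005,0],[-0.004,-0.005,0],[-0.004,-0.005,0],[-0.004,-0.005,0],[-0.004,-0.005,0],[-0.004,-0.005,0]])

```text
time_s: 33.48
position: [0.4287, -0.3475, 0.0586]
tcp_rot: [[-0.001, 0.994, 0.112], [0.001, 0.112, -0.994], [-1.0, -0.001, -0.001]]
force: [-0.4, 0.3, -4.2]
opening: 0.292
```

Emit:
send_rows(fingers=[0,0,0], dp=[[0,0,0],[0,0,0],[0,0,0]], turn=[[0,0,0],[0,0,0],[0,0,0]])

```text
time_s: 33.73
position: [0.4293, -0.3478, 0.0595]
tcp_rot: [[0.0, 0.994, 0.113], [-0.0, 0.113, -0.994], [-1.0, 0.0, 0.0]]
force: [-0.4, 0.1, -4.0]
opening: 0.294
```

Emit:
send_rows(fingers=[0,0,0,0,0,0], dp=[[-1,-2,-2],[-1,-2,-4],[-1,-2,-6],[-1,-2,-8],[-1,-2,-9],[-1,-2,-9.5]], turn=[[0,0,0],[0,0,0],[0,0,0],[0,0,0],[0,0,0],[0,0,0]])

```text
time_s: 34.23
position: [0.4282, -0.3498, 0.0507]
tcp_rot: [[0.0, 0.994, 0.112], [-0.0, 0.112, -0.994], [-1.0, 0.0, 0.0]]
force: [-1.7, 1.8, 6.8]
opening: 0.29
```

Emit:
send_rows(fingers=[0,0,0], dp=[[0,0,-1],[0,0,-1],[0,0,-1]], turn=[[0,0,0],[0,0,0],[0,0,0]])

```text
time_s: 34.48
position: [0.4282, -0.3498, 0.0507]
tcp_rot: [[0.0, 0.994, 0.113], [-0.001, 0.113, -0.994], [-1.0, 0.0, 0.001]]
force: [-1.7, 1.1, 6.0]
opening: 0.29
```

Seated at the expected height (z=0.0507, light contact). Release and lift.

Emit:
send_rows(fingers=[0.45,0.65,0.65,0.65,0.65,0.65,0.65,0.65,0.65,0.65], dp=[[0,0,0],[0,0,0],[0,0,0],[0,0,0],[0,0,10],[0,0,40],[0,0,75],[0,0,110],[0,0,145],[0,0,155]], turn=[[0,0,0],[0,0,0],[0,0,0],[0,0,0],[0,0,0],[0,0,0],[0,0,0],[0,0,0],[0,0,0],[0,0,0]])

```text
time_s: 35.32
position: [0.4304, -0.3522, 0.2118]
tcp_rot: [[0.007, 0.994, 0.113], [-0.009, 0.113, -0.994], [-1.0, 0.006, 0.01]]
force: [0.2, -0.3, -0.3]
opening: 0.649
```

```bash
python3 - <<'E'
from h import *
np.set_printoptions(precision=4,suppress=True)
s=bot.read_state();print(s["time_s"],s["position"],s["tcp_rot"],s["opening"])
c=grab("wrist");cv2.imwrite("pics/w13.png",c["img"])
print(blob(c,(245,325,160,270),.08,.095,.088));print(blob(c,(245,325,160,270),.036,.048,.042))
E
```

```text
35.3167 [ 0.4304 -0.3522  0.2118] [[ 0.0072  0.9936  0.1127]
 [-0.0089  0.1127 -0.9936]
 [-0.9999  0.0062  0.0096]] 0.6486548661867674
(639, array([ 426.4, -349.2]), 13.5, [array([ 426.2, -349.3]), array([26.2, 24.3]), np.float64(6.3)], array([ 426.5, -349.2,   87.8]))
(1808, array([ 425.6, -349. ]), 24.3, [array([ 427.9, -349.1]), array([43. , 46.6]), np.float64(4.2)], array([ 431.6, -352.7,   42.7]))
```

View pics/w13.png

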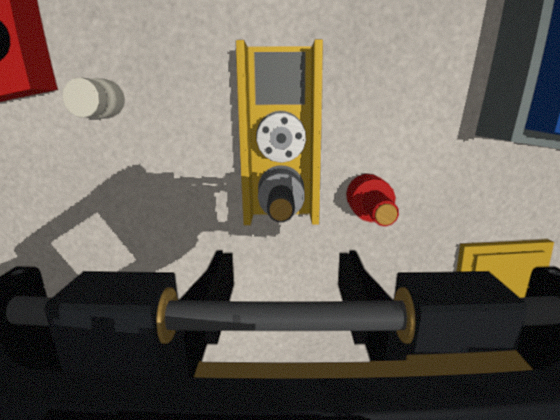

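The motor sits on the disc, measured at (426.4,-349.2). Now for the valve.

Emit:
send_rows(fingers=[0.65,0.65,0.65,0.65,0.65,0.65,0.65,0.65,0.65,0.65], dp=[[4,25,0],[10,58,0],[17,96,0],[24,134,0],[31,172,0],[38,210,0],[45,248,0],[52,286,0],[58,324,0],[62,362,0]], turn=[[-0.009,0.007,0],[-0.009,0.007,0],[-0.009,0.007,0],[-0.009,0.007,0],[-0.009,0.007,0],[-0.009,0.007,0],[-0.009,0.007,0],[-0.009,0.007,0],[-0.009,0.007,0],[-0.009,0.007,0]])

```text
time_s: 36.2
position: [0.4919, 0.0116, 0.2106]
tcp_rot: [[-0.001, 0.994, 0.113], [-0.018, 0.113, -0.993], [-1.0, -0.003, 0.018]]
force: [1.0, 0.4, 0.4]
opening: 0.649
```

Emit:
send_rows(fingers=[0.65,0.65,0.65,0.65,0.65,0.65,0.65,0.65,0.65,0.65], dp=[[1,38,0],[2,76,0],[3,114,0],[4,152,0],[5,190,0],[5,228,0],[5,262,0],[5,290,0],[5,303,0],[5,303,0]], turn=[[0,0,0],[0,0,0],[0,0,0],[0,0,0],[0,0,0],[0,0,0],[0,0,0],[0,0,0],[0,0,0],[0,0,0]])

```text
time_s: 37.03
position: [0.496, 0.3169, 0.2094]
tcp_rot: [[-0.003, 0.993, 0.116], [-0.018, 0.116, -0.993], [-1.0, -0.005, 0.018]]
force: [0.3, -0.7, 1.1]
opening: 0.646
```

```bash
python3 - <<'E'
from h import *
np.set_printoptions(precision=4,suppress=True)
s=bot.read_state();print(s["time_s"],s["position"],s["tcp_rot"],s["opening"])
c=grab("wrist");cv2.imwrite("pics/w14.png",c["img"])
print(blob(c,(245,330,150,240),.075,.09,.082))
E
```

```text
37.0333 [0.496  0.3169 0.2094] [[-0.0026  0.9932  0.1164]
 [-0.018   0.1163 -0.9931]
 [-0.9998 -0.0047  0.0175]] 0.6462110007561718
(818, array([498.1, 315.2]), 17.5, [array([498.3, 315. ]), array([27.2, 25.7]), np.float64(4.0)], array([498.4, 315. ,  82. ]))
```

View pics/w14.png

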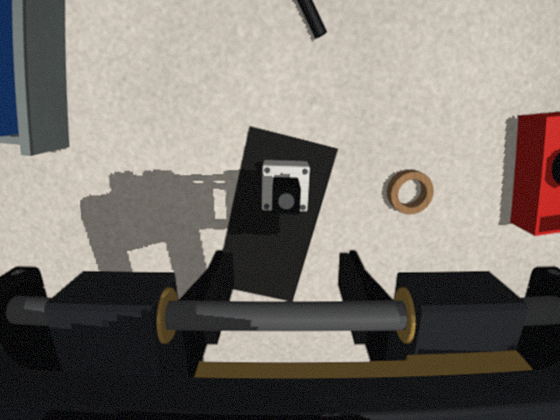

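The valve is upright at (288,188), measured at (498.2,315). I had the tilt correction's sign wrong on the last call. I'll fix it (+0.018 about x) and descend.

Emit:
send_rows(fingers=[0.65,0.65,0.65,0.65,0.65,0.65,0.65,0.65,0.65,0.65], dp=[[2,-2,0],[2,-2,-25],[2,-2,-60],[2,-2,-95],[2,-2,-122],[2,-2,-142],[2,-2,-154],[2,-2,-160],[2,-2,-162],[2,-2,-162]], turn=[[0.018,-0.003,0],[0.018,-0.003,0],[0.018,-0.003,0],[0.018,-0.003,0],[0.018,-0.003,0],[0.018,-0.003,0],[0.018,-0.003,0],[0.018,-0.003,0],[0.018,-0.003,0],[0.018,-0.003,0]])

```text
time_s: 37.92
position: [0.4987, 0.3124, 0.0479]
tcp_rot: [[0.001, 0.993, 0.114], [-0.001, 0.114, -0.993], [-1.0, 0.0, 0.001]]
force: [-0.8, -0.4, 0.3]
opening: 0.651
```

Emit:
send_rows(fingers=[0.2,0.0,0.0,0.0,0.0,0.0,0.0,0.0], dp=[[0,0,0],[0,0,0],[0,0,0],[0,0,0],[0,0,0],[0,0,0],[0,0,0],[0,0,0]], turn=[[0,0,0],[0,0,0],[0,0,0],[0,0,0],[0,0,0],[0,0,0],[0,0,0],[0,0,0]])

```text
time_s: 38.58
position: [0.499, 0.3129, 0.0483]
tcp_rot: [[0.002, 0.993, 0.114], [-0.0, 0.114, -0.993], [-1.0, 0.002, 0.0]]
force: [-1.1, 3.2, 2.9]
opening: 0.3
```

Gripped. Back to the square place.

Emit:
send_rows(fingers=[0,0,0,0,0,0,0,0,0,0], dp=[[0,0,10],[0,0,30],[0,0,60],[0,0,90],[1,-10,115],[3,-30,130],[5,-60,140],[8,-95,140],[10,-130,140],[12,-165,140]], turn=[[0,0,0],[0,0,0],[0,0,0],[0,0,0],[0,0,0],[0,0,0],[0,0,0],[0,0,0],[0,0,0],[0,0,0]])

```text
time_s: 39.42
position: [0.51, 0.1463, 0.1886]
tcp_rot: [[0.001, 0.993, 0.115], [-0.001, 0.115, -0.993], [-1.0, 0.001, 0.001]]
force: [0.9, -0.2, -3.7]
opening: 0.296
```

Emit:
send_rows(fingers=[0,0,0,0,0,0,0,0,0,0], dp=[[2,-34,0],[4,-68,0],[6,-102,0],[8,-136,0],[10,-170,0],[12,-204,0],[14,-238,0],[16,-272,0],[18,-306,0],[20,-340,0]], turn=[[0,0,0],[0,0,0],[0,0,0],[0,0,0],[0,0,0],[0,0,0],[0,0,0],[0,0,0],[0,0,0],[0,0,0]])

```text
time_s: 40.25
position: [0.5288, -0.1952, 0.1885]
tcp_rot: [[-0.001, 0.993, 0.115], [-0.0, 0.115, -0.993], [-1.0, -0.001, 0.0]]
force: [0.6, 0.2, -3.7]
opening: 0.296
```

Emit:
send_rows(fingers=[0,0,0,0,0,0,0,0], dp=[[2,-33,0],[4,-66,0],[7,-98,0],[9,-123,0],[11,-138,0],[11,-143,0],[11,-143,0],[11,-143,0]], turn=[[0,0,0],[0,0,0],[0,0,0],[0,0,0],[0,0,0],[0,0,0],[0,0,0],[0,0,0]])

```text
time_s: 40.92
position: [0.5388, -0.3369, 0.1879]
tcp_rot: [[-0.003, 0.993, 0.115], [0.002, 0.115, -0.993], [-1.0, -0.003, -0.002]]
force: [-0.8, 0.8, -3.3]
opening: 0.302
```

```bash
python3 - <<'E'
from h import *
np.set_printoptions(precision=4,suppress=True)
s=bot.read_state();print(s["time_s"],s["position"],s["tcp_rot"],s["opening"])
c=grab("wrist");cv2.imwrite("pics/w15.png",c["img"])
E
```

```text
40.9167 [ 0.5388 -0.3369  0.1879] [[-0.0035  0.9934  0.1151]
 [ 0.0018  0.1151 -0.9934]
 [-1.     -0.0033 -0.0022]] 0.30163490342974775
```

View pics/w15.png

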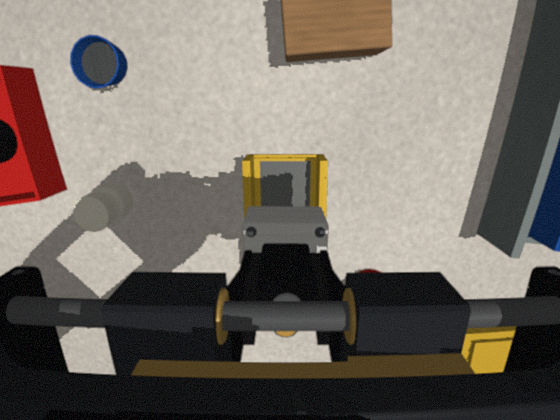

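The valve is held square over the grey square at (286,185). Lowering.

Emit:
send_rows(fingers=[0,0,0,0,0,0,0,0,0,0], dp=[[3,-1,-5],[3,-1,-25],[3,-1,-50],[3,-1,-75],[3,-1,-95],[3,-1,-110],[3,-1,-119],[3,-1,-124],[3,-1,-126],[3,-1,-126]], turn=[[-0.002,-0.003,0],[-0.002,-0.003,0],[-0.002,-0.003,0],[-0.002,-0.003,0],[-0.002,-0.003,0],[-0.002,-0.003,0],[-0.002,-0.003,0],[-0.002,-0.003,0],[-0.002,-0.003,0],[-0.002,-0.003,0]])

```text
time_s: 41.8
position: [0.5423, -0.3371, 0.0623]
tcp_rot: [[0.0, 0.993, 0.117], [-0.001, 0.117, -0.993], [-1.0, -0.0, 0.001]]
force: [-0.1, -0.4, -3.0]
opening: 0.295
```

Emit:
send_rows(fingers=[0,0,0], dp=[[0,0,0],[0,0,0],[0,0,0]], turn=[[0,0,0],[0,0,0],[0,0,0]])

```text
time_s: 42.05
position: [0.5429, -0.3376, 0.0634]
tcp_rot: [[0.002, 0.993, 0.116], [-0.002, 0.116, -0.993], [-1.0, 0.001, 0.002]]
force: [-0.6, -0.5, -3.2]
opening: 0.301
```

Emit:
send_rows(fingers=[0,0,0,0,0,0], dp=[[-1,1,-2],[-1,1,-4],[-1,1,-6],[-1,1,-8],[-1,1,-9.5],[-1,1,-10.5]], turn=[[0.002,0.002,0],[0.002,0.002,0],[0.002,0.002,0],[0.002,0.002,0],[0.002,0.002,0],[0.002,0.002,0]])

```text
time_s: 42.55
position: [0.5418, -0.3364, 0.0532]
tcp_rot: [[-0.001, 0.993, 0.116], [0.001, 0.116, -0.993], [-1.0, -0.001, -0.001]]
force: [-0.9, 2.2, 8.1]
opening: 0.294
```

Emit:
send_rows(fingers=[0,0,0], dp=[[0,0,-1],[0,0,-1.5],[0,0,-1.5]], turn=[[0,0,0],[0,0,0],[0,0,0]])

```text
time_s: 42.8
position: [0.5418, -0.3363, 0.0532]
tcp_rot: [[-0.001, 0.993, 0.116], [0.0, 0.116, -0.993], [-1.0, -0.001, -0.001]]
force: [-1.7, 1.7, 5.2]
opening: 0.301
```

Seated at z=0.0532, as expected. Release, retreat and check everything.

Emit:
send_rows(fingers=[0.45,0.65,0.65,0.65,0.65,0.65,0.65,0.65,0.65,0.65], dp=[[0,0,0],[0,0,0],[0,0,0],[0,0,0],[0,0,10],[0,0,40],[0,0,75],[0,0,110],[0,0,145],[0,0,170]], turn=[[0,0,0],[0,0,0],[0,0,0],[0,0,0],[0,0,0],[0,0,0],[0,0,0],[0,0,0],[0,0,0],[0,0,0]])

```text
time_s: 43.63
position: [0.5427, -0.3371, 0.2275]
tcp_rot: [[0.003, 0.993, 0.116], [-0.003, 0.116, -0.993], [-1.0, 0.002, 0.003]]
force: [0.6, -1.2, -0.5]
opening: 0.65
```

Emit:
send_rows(fingers=[0.65,0.65,0.65,0.65], dp=[[-25,0,0],[-50,0,0],[-60,-5,0],[-60,-5,0]], turn=[[0,0,0],[0,0,0],[0,0,0],[0,0,0]])

```text
time_s: 43.97
position: [0.4809, -0.3426, 0.2282]
tcp_rot: [[0.002, 0.993, 0.114], [-0.003, 0.114, -0.993], [-1.0, 0.002, 0.003]]
force: [0.1, 0.1, 0.6]
opening: 0.65
```

```bash
python3 - <<'E'
from h import *
np.set_printoptions(precision=4,suppress=True)
s=bot.read_state();print(s["time_s"],s["position"],s["tcp_rot"],s["opening"])
c=grab("wrist");cv2.imwrite("pics/w16.png",c["img"]);np.save("pics/w16.npy",c,allow_pickle=True)
d=grab("scene");cv2.imwrite("pics/s16.png",d["img"])
P=cloud(d);print("roller in box",blob(d,(270,315,205,245),.032,.043,.038,P))
E
```

```text
43.9667 [ 0.4809 -0.3426  0.2282] [[ 0.0023  0.9934  0.1145]
 [-0.0032  0.1145 -0.9934]
 [-1.      0.0019  0.0034]] 0.6501782232952797
roller in box (367, array([557.3, -23.8]), 25.5, [array([557.2, -21.9]), array([46.1, 48.9]), np.float64(59.2)], array([561.5, -26.2,  38.2]))
```

View pics/w16.png

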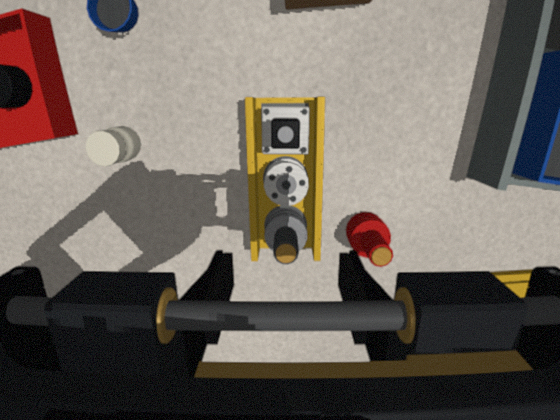

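View pics/s16.png

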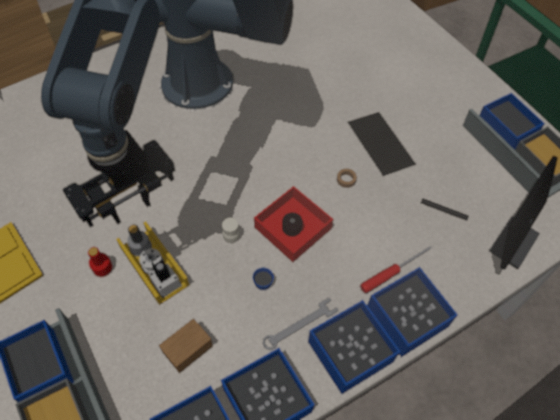

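The wrist view shows the valve at (285,130), the pulley at (286,184) and the motor at (286,245), all upright in the tray. The scene view shows the roller upright in the box at (292,223). One numeric check before handing in.

```bash
python3 - <<'E'
from h import *
c=np.load("pics/w16.npy",allow_pickle=True).item();P=cloud(c)
print("valve cap",blob(c,(265,305,112,155),.08,.095,.088,P))
print("motor cap",blob(c,(265,310,230,270),.08,.095,.088,P))
img=c["img"];hsv=cv2.cvtColor(img,cv2.COLOR_BGR2HSV)
y=(hsv[...,0]>18)&(hsv[...,0]<35)&(hsv[...,1]>120);z=P[...,2]
C=[]
for u0,u1 in[(240,262),(308,330)]:
    m=np.zeros((420,560),bool);m[90:270,u0:u1]=1;m&=y&(z>.037)&(z<.047)
    k=max(cv2.findContours(m.astype(np.uint8),0,1)[0],key=cv2.contourArea).reshape(-1,2)
    r=cv2.minAreaRect((onplane(c,k,.042)[:,:2]*1000).astype(np.float32));C.append(r[0]);print(r)
t=np.mean(C,0);a=np.radians(6.8);d=58*np.array([np.cos(a),np.sin(a)]);print("tray",t,"disc",t-d,"square",t+d)
m=np.zeros((420,560),bool);m[158:212,262:312]=1;m&=~y&(z>.037)&(z<.047)&(hsv[...,2]>90)
k=max(cv2.findContours(m.astype(np.uint8),0,1)[0],key=cv2.contourArea).reshape(-1,2)
print("pulley",cv2.minEnclosingCircle((onplane(c,k,.042)[:,:2]*1000).astype(np.float32)))
print(bot.read_state()["time_s"],bot.hand_in())
E
```

```text
valve cap (865, array([ 540.2, -335.8]), 17.2, [array([ 540.3, -335.7]), array([25.4, 25.1]), np.float64(6.6)], array([ 540.3, -335.8,   87.1]))
motor cap (535, array([ 427., -349.]), 14.0, [array([ 426.9, -349.2]), array([27. , 24.8]), np.float64(6.5)], array([ 427. , -349.1,   87.6]))
((479.981201171875, -306.5703125), (178.10739135742188, 8.485143661499023), 6.891908168792725)
((488.1123962402344, -377.6182556152344), (178.17437744140625, 8.279241561889648), 6.789134979248047)
tray [ 484.04679871 -342.09428406] disc [ 426.45479924 -348.96171422] square [ 541.63879818 -335.2268539 ]
pulley ((484.1476135253906, -343.0410461425781), 24.287857055664062)
the job is handed in; nothing more can be done
44.0667 None
```

I completed all the steps in the required order, released everything, and handed the job in at 44.1 s. The hand-in reported no verdict. The order was: motor and valve to the mat, roller to the box, pulley to the middle place, motor to the disc, then valve to the square.

The last wrist-camera checks put each part well inside the 12 mm limit:

| Part | Distance from centre of its place | Other |
|---|---|---|
| Motor | about 0.5 mm | cap at the expected height |
| Valve | about 1.4 mm | within 0.5° of square to the tray |
| Pulley | about 1 mm | upright |

- **Roller:** it stands upright in the box, about 2–3 mm from the centre by the scene camera.
- **Release:** at hand-in the gripper was open and more than 100 mm above all parts.
- **Camera disagreement:** early on, the scene camera placed the tray about 3 mm from where the wrist camera did. I used the wrist values for everything in the tray.
- **Contact and tilt:** setting the motor on the mat peaked at about 33 N at the wrist, under the 120 N limit. One tool-tilt correction went the wrong way, leaving about 1° of tilt while the gripper was empty, and I fixed it before the next grasp.

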